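Put clean cups back in the coin sorter

TASK

Switch the coin sorter off with its slide switch, then put every clean coin cup standing on the table into the bay of the round tray that was made for it, mouth up (turn over the ones left mouth down), turning the tray by its knob to bring that bay to the opening in front of the clear guard. Do not turn the tray while the sorter is on, and leave the stapler and the bundle of coin rolls where they are. When all the cups are in, switch the sorter back on.

Things in the scene. Friction and masses are not known exactly. Their poses are not given: they have to be found in the camera images.
- sorter: coin sorter, a grey machine; origin on the table plane at the axis of its round tray; x points to its back (away from the loading opening), y to its left, z up. Base 20 mm high, x -150 to 260, y -250 to 190 mm. Right console (y -250 to -150, x from -120 mm) and left wall (y 150 to 190 mm) 60 mm high; counting head behind x = 150 mm, 195 mm high
- tray (a joint): turn of the round tray (rad), growing counter-clockwise from above, end stops at -9.5 and 9.5; stays where left, takes 0.05 N m to turn; disc 284 mm across, floor 30 mm above the table, four bays 90 degrees apart, centres 100 mm from the axis; the fourth (opposite the oblong one) holds a cup of coins that is part of the tray
- knob_grip (a point): on the tray's axis, 140 mm above the table: grip height of the tray's knob, a black bar 56 mm long (x of this frame), 16 mm wide (y), its top 156 mm above the table, on a disc 60 mm across and 116 mm high that lies just above the guard; it turns with the tray
- load_point (a point): point on the tray floor in the loading opening, 100 mm in front (-x of the sorter) of the tray's axis; a bay is loaded when it stands here. A fixed clear guard on corner posts (x -45 to 150, y -163 to 163 mm in the sorter's frame, 104 to 108 mm above the table) covers the rest of the tray, so only the bay here is open from above
- bay_small (a point): centre of the floor of the square bay for the small cup; x points radially outward from the tray's axis; inside 52 x 52 mm (3 mm clear all round), walls 12 mm high and 4 mm thick; turns with the tray
- bay_oblong (a point): the same for the oblong cup: inside 68 mm radially (x) by 52 mm (y)
- bay_large (a point): the same for the large cup: inside 64 x 64 mm
- cup_small: grey open plastic coin cup, square, 46 x 46 mm outside, 60 mm high, walls 3 mm, 70 g; origin at the middle of the closed end's outer face, z points towards the mouth, x and y square to the sides; starts mouth down on the table; absent in some runs
- cup_oblong: the same, 62 mm (x) by 46 mm (y), 60 mm high; starts mouth down; absent in some runs
- cup_large: the same, 58 x 58 mm, 60 mm high; starts mouth up; absent in some runs
- switch (a joint): slide switch position (m): 0 is on (thumb piece at the end of its travel away from the machine's front), 0.012 is off (end towards the front, -x of the sorter); stays where it is left, slides with about 1.5 N
- switch_top (a point): centre of the top of the switch's white thumb piece: 10 mm long in the sliding direction (x of the sorter), 18 mm wide, 5 mm high, its top 0.5 mm below the console's surface
- slot_center (a point): centre of the switch's slot, at the console's surface 60 mm above the table: slot 56 mm long (x of the sorter), 28 mm wide, 6 mm deep, square-edged; the white bar marks its on end, the white ring its off end
- stapler: black desk stapler, 130 x 35 x 48 mm, origin under its centre, long side x; a bystander, loose
- roll_bundle: banded bundle of coin rolls in paper, 48 x 78 mm, 44 mm high, origin under its centre, long side y; a bystander, loose
There are look-alikes about, which are no part of the job. What is shaped like the cup_oblong but black or green is not meant.

How it is judged (in metres and radians):
On the way, in this order (a step that is already met when the one before it is completed fails the run):
1. the sorter is switched off: slide switch at its off end (within 2 mm) (value of joint switch above 0.01 m), for 0.2 s.
2. with the switch still off, every clean cup stands mouth up in the bay made for it (within 6 mm, 0.1 rad) and is let go (value of joint switch above 0.01 m and distance between cup_small and bay_small below 0.006 m and angle between each of cup_small, cup_oblong, cup_large's own z axis and vertical below 0.1 rad and distance between cup_oblong and bay_oblong below 0.006 m and distance between cup_large and bay_large below 0.006 m and contact force between the fingers and cup_small below 0.2 N and contact force between the fingers and cup_oblong below 0.2 N and contact force between the fingers and cup_large below 0.2 N), for 0.2 s.
3. the sorter is switched on again: slide switch at its on end (within 2 mm) (value of joint switch below 0.002 m), for 0.2 s.
At the end, for the whole second after the job is handed in: Every clean cup stands at rest in the bay made for it, mouth up (origin within 6 mm of the bay's floor centre, tilt under 0.1 rad), and the slide switch is at its on end (under 2 mm) (distance between cup_small and bay_small below 0.006 m and angle between each of cup_small, cup_oblong, cup_large's own z axis and vertical below 0.1 rad and distance between cup_oblong and bay_oblong below 0.006 m and distance between cup_large and bay_large below 0.006 m and linear speed of each of cup_small, cup_oblong, cup_large below 0.03 m/s and value of joint switch below 0.002 m); the robot touches nothing.
It fails at once if the tray is turned by the fingers while the sorter is on (value of joint switch below 0.006 m and contact force between the fingers and sorter above 1 N and (velocity of joint tray above 0.15 rad/s or velocity of joint tray below -0.15 rad/s)).
It fails at once if the stapler or the bundle of coin rolls is moved more than 5 cm (distance of any of stapler, roll_bundle from where it was at the start of the episode above 0.05 m).
Of cup_small, cup_oblong, cup_large only 2 to 3 are there at a start; the rules pass over those that are not, and their reading is None.
At some moment in a run one of cup_small, cup_oblong, cup_large may be knocked a few centimetres aside while the robot is not near it.
It also fails if it takes over 210 s, if anything falls off the work surface, if the arm or the gripper's body presses on something with over 40 N, if the wrist force passes 120 N, or if a joint passes its speed limit or range.

ROBOT

A 6-joint arm with a two-finger parallel gripper is mounted at the origin on the work surface. World frame = base frame: x ahead of the robot, y to its left, z up, the work surface at z = 0. Lengths are in mm, angles in rad, forces in N, time in s.
With the tool pointing down it reaches from about 200 to 875 mm from the base axis. Payload 3.4 kg.
Tool frame: the origin (TCP) lies at the centre of the arm's flange, where the gripper is bolted on; the fingertips stand 199 mm ahead of it and the grasp point (between the pads) lies 180 mm ahead of it (manip.finger_overhang is the distance from the TCP to the fingertips, in mm); z points along the fingers, y is the line along which they close (so a half turn about z gives the same grasp; the last joint's range is limited). The gripper opens to 94 mm and grips with 3 to 60 N. Pads are 16 mm wide; open, the fingers measure 119 mm over their backs; the gripper's body (75 mm by 177 mm) begins 78 mm behind the grasp point.
Start: joints at [-1.411, 0.276, 1.505, -0, 1.361, -0.121], TCP at [159.342, -552.498, 404.693] pointing down, gripper open.
Joint ranges: [-2.89, 2.89], [-0.75, 2.08], [0.22, 2.7], [-1.18, 4.32], [0.11, 2.71], [-2.7, 2.7]. Speed limits (rad/s): [2.57, 2.57, 3.14, 3.14, 3.14, 3.14].

INTERFACE

Orientations are given as a unit quaternion [w, x, y, z].
In Python, from rig import manip, grab_frame, order gives the robot as it stands. The module is installed in compiled form; this text tells all that it offers.
- The arm moves only by the shell command python3 -m jog 'ROWS' [OPENING] [FORCE]. ROWS is JSON, a list of rows, each a list of 2 entries, a list of its own where there are three numbers: the shift along the tool's x, y, z in mm, then the turn, a rotation vector about the tool's x, y, z in rad. In form: [[[x, y, z], [ax, ay, az]], ...]. A call has 1 to 12 rows; each row shifts and turns the commanded pose from where the row before left it, along the tool's axes as they then stand; what a row does not reach is not made up. A row lasts 1/10 s, in which the tool goes at most 50 mm and 8.59 degrees, less where a joint would pass 70% of its speed; a pose out of reach is approached as far as the arm can. A call with a gripper value outside its range is refused whole. OPENING is the opening, from 0 (shut) to 1 (fully open), set as the call begins (- or left out, the last holds). The fingers move at their own pace and stop on an object; FORCE is the grip in N (left out, the last holds). Time passes only in rows, so rows that do not move let the fingers close. It gives the time, the measured TCP pose, the force, the opening and the grip force at its end, in the units of the state.
- manip.get_state(): the state, without advancing time (a new reading comes with each control period).
- grab_frame(name): name is "scene" or "top" or "wrist"; returns a dict with "img" (420x560x3 uint8, blue, green, red), "mtx" (3x3 intrinsics, pixels), "k1" (the pictures are not rectified: a ray, as slopes to the right and down, at radius r is drawn at 1 + k1 r^2 times it, then the intrinsics apply), "eye" and "attitude" of the camera in the world. Camera axes: x right, y up, looking along -z (the intrinsics and any distortion apply to the point x, -y, -z); pixel columns grow to the right and rows downward; lengths in mm; the calibration is good to about 2 mm. A picture is of the moment at which its call begins. There is no depth.
- order.close_job(): hands the job in; it is judged then, once.
The state is a dict: "time": time; "joints": joint angles; "qvel": joint speeds; "joint_torque": joint torques, N m; "ee_pos": TCP position; "tcp_rot": TCP orientation; "ft_force": force on the tool from outside, world axes, zero at the start; "moment": the same for the moment, N m; "finger_gap": opening from 0.0 (shut) to 1.0 (fully open); "grip_force": force on a finger pad.
Only numpy, scipy, OpenCV 4.12 (cv2) and the standard library are available. Lean on these libraries where they do the work, as an engineer would, in place of code of your own. Each camera call takes 0.05 s, during which the arm holds its last target. There are 200 camera calls.

## Working session

There is one attempt and no reset: what is moved stays moved. The work goes in short steps, Python scripts to look and compute and a shell command to move; the robot and the scene stay as the last step left them, time stands still between calls to the robot, and variables do not carry over. Pictures are saved under pics/ and viewed, at most 14 in all, crops included, and the job is handed in when it is done.

```bash
mkdir -p pics
cat > h.py <<'E'
import numpy as np, cv2
from scipy.spatial.transform import Rotation as R
from rig import manip, grab_frame, order
def Rq(q): return R.from_quat([q[1],q[2],q[3],q[0]])
def cam(f):
    a=np.array(f["attitude"],float)
    M=a if a.shape==(3,3) else Rq(a).as_matrix()
    return M,np.array(f["eye"],float),np.array(f["mtx"],float),float(f["k1"])
def ray(f,u,v):
    M,e,K,k=cam(f); x=(u-K[0,2])/K[0,0]; y=(v-K[1,2])/K[1,1]
    rd=np.hypot(x,y); r=rd
    for _ in range(20): r=rd/(1+k*r*r)
    s=r/rd if rd>0 else 1
    return e,M@np.array([x*s,-y*s,-1.])
def px2w(f,u,v,z):
    e,d=ray(f,u,v); return e+d*(z-e[2])/d[2]
def w2px(f,p):
    M,e,K,k=cam(f); c=M.T@(np.array(p,float)-e); x,y=c[0]/-c[2],-c[1]/-c[2]
    s=1+k*(x*x+y*y); return K[0,0]*x*s+K[0,2],K[1,1]*y*s+K[1,2]
def st():
    s=manip.get_state(); return s
def save(f,n): cv2.imwrite("pics/"+n+".png",f["img"])
E
python3 - <<'E'
from h import *
import pickle
for n in("top","scene"):
    f=grab_frame(n); save(f,n+"0"); pickle.dump(f,open(n+"0.pkl","wb")); print(n,f["mtx"],f["k1"],f["eye"],f["attitude"])
s=st(); print(s)
E
```

```text
top [[459.42822061   0.         281.16836655]
 [  0.         459.42822061 210.53782994]
 [  0.           0.           1.        ]] -0.15174804112207035 [ 409.86573338 -100.42988903 1327.08267983] [ 0.70986046  0.05191768 -0.03039464 -0.70176838]
scene [[483.50419169   0.         274.58717157]
 [  0.         483.50419169 212.95036005]
 [  0.           0.           1.        ]] -0.023648396007058092 [1004.60246993  872.17127656  859.26738808] [0.19281186 0.10622363 0.44437564 0.86837228]
{'time': 0.1, 'joints': array([-1.41099094e+00,  2.76498386e-01,  1.50594818e+00,  1.01008551e-05,
        1.36070140e+00, -1.20981048e-01]), 'qvel': array([ 9.93126370e-05, -9.71419095e-04, -1.00792152e-03,  1.85322733e-03,
        7.87351106e-04,  1.85602956e-03]), 'joint_torque': array([ 2.10593375e-03, -4.05455840e+01, -2.37780225e+01,  7.03322352e-02,
        2.99292512e-02, -4.71340172e-05]), 'ee_pos': array([ 159.31790072, -552.30435027,  403.93328336]), 'tcp_rot': array([-7.77606313e-04,  9.90160897e-01,  1.39931387e-01, -1.01574396e-05]), 'ft_force': array([-0.1287194 , -0.05306885, -0.51750855]), 'moment': array([ 0.03577875, -0.04644747,  0.03840658]), 'grip_force': 0.0, 'finger_gap': 0.9998051703955563}
```

```bash
python3 -c "
import cv2
i=cv2.imread('pics/top0.png'); cv2.imwrite('pics/top0b.png',cv2.resize(i,(800,600),interpolation=cv2.INTER_CUBIC))"
```

```text
(no output)
```

View pics/top0b.png

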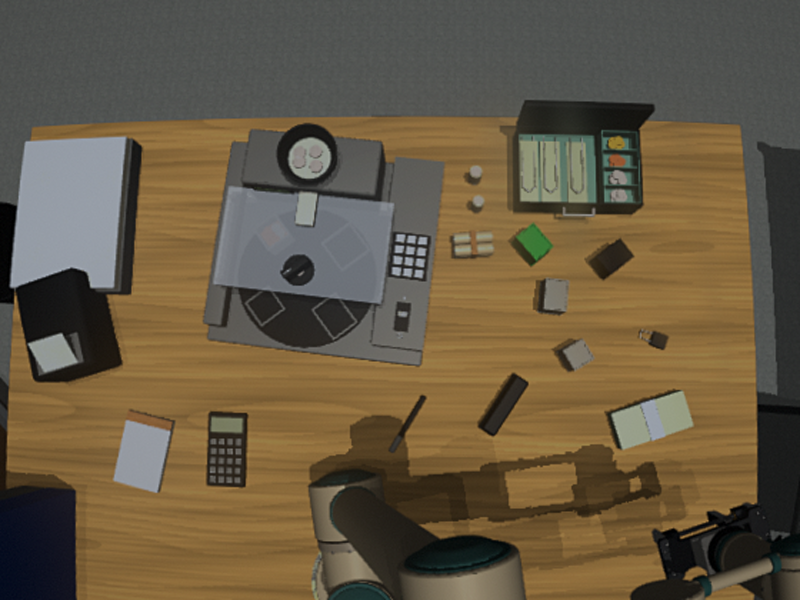

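View pics/scene0.png

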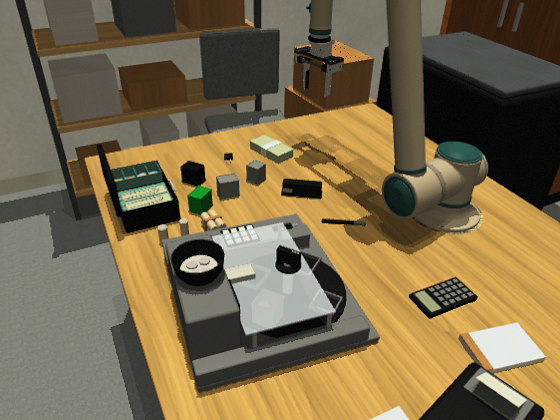

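The top view (800-wide scale) shows two grey cups at (553,296) and (575,354). The look-alikes are the green one at (533,243) and the black one at (611,259). The stapler is at (503,404), the rolls at (473,244), the sorter's knob at (297,270) and the switch at (402,316). I'll take close crops of the cups and the sorter next.

```bash
python3 -c "
import cv2,numpy as np
i=cv2.imread('pics/top0.png')
a=cv2.resize(i[185:260,365:445],(400,375),interpolation=cv2.INTER_CUBIC)
b=cv2.resize(i[190:265,140:220],(400,375),interpolation=cv2.INTER_CUBIC)
j=cv2.imread('pics/scene0.png')
c=cv2.resize(j[150:210,190:270],(300,225),interpolation=cv2.INTER_CUBIC)
d=cv2.resize(i[190:260,255:315],(193,225),interpolation=cv2.INTER_CUBIC)
e=cv2.resize(i[85:260,140:315],(225,225))
o=np.zeros((600,800,3),np.uint8);o[:375,:400]=a;o[:375,400:]=b;o[375:,:300]=c;o[375:,300:493]=d;o[375:,500:725]=e
cv2.imwrite('pics/c1.png',o)"
```

```text
(no output)
```

View pics/c1.png

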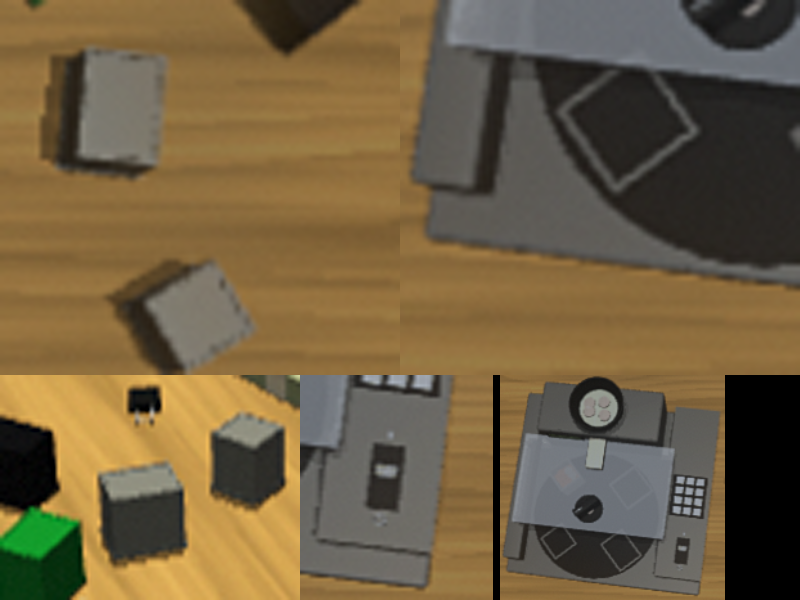

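Run:
```python
from h import *
import pickle
f=pickle.load(open("top0.pkl","rb"))
def c1(u,v): return 365+u/5,185+v/5
for n,P in(("obl",[(85,50),(165,58),(158,166),(78,160)]),("small",[(213,262),(254,322),(190,370),(147,303)])):
    W=np.array([px2w(f,*c1(*p),60) for p in P])[:,:2]; print(n,W.round(0).tolist(),W.mean(0).round(1),np.linalg.norm(np.roll(W,-1,0)-W,axis=1).round(0))
    for k in(0,1):
        d=W[(k+1)%4]-W[k]; d2=W[(k+2)%4]-W[(k+3)%4]; d=d+d2; print(np.degrees(np.arctan2(d[1],d[0])).round(1))
fl=px2w(f,225.6,237.6,20); fr=px2w(f,294.8,256.3,20); print("front",fl,fr,np.linalg.norm(fl-fr))
y=(fl-fr)[:2]; yaw=np.arctan2(y[1],y[0])-np.pi/2; print("yaw",np.degrees(yaw))
print("knob",px2w(f,297*.7,270*.7,116),"slot",px2w(f,281.8,221.9,60),"thumb",px2w(f,255+86/3.214,190+95/3.214,59.5))
for n,(u,v),z in(("stapler",(503,404),48),("rolls",(473,244),44),("pen",(408,425),0),("calc",(227,450),0),("green",(533,243),60),("black",(611,259),60),("stack",(652,419),20),("clip",(655,340),10),("boxfront",(577,212),30)):
    print(n,px2w(f,u*.7,v*.7,z).round(0))
```

```text
obl [[604.0, -342.0], [600.0, -387.0], [540.0, -382.0], [543.0, -337.0]] [ 571.7 -362. ] [45. 61. 45. 62.]
-94.4
175.5
small [[486.0, -412.0], [453.0, -435.0], [427.0, -399.0], [464.0, -375.0]] [ 457.5 -405.1] [40. 45. 44. 44.]
-146.5
124.0
front [483.03499442  98.64539135  20.        ] [432.39134369 -99.93362614  20.        ] 204.9351252213143
yaw -14.307177655294714
knob [607.9037944  135.70745915 116.        ] slot [526.27393418 -62.97063421  60.        ] thumb [532.8382107  -62.75408499  59.5       ]
stapler [ 360. -259.   48.]
rolls [ 675. -201.   44.]
pen [315. -75.   0.]
calc [255. 293.   0.]
green [ 675. -318.   60.]
black [ 645. -473.   60.]
stack [ 330. -563.   20.]
clip [ 488. -576.   10.]
boxfront [ 747. -414.   30.]
```

Run:
```python
from h import *
import pickle
from scipy.optimize import least_squares
f=pickle.load(open("top0.pkl","rb"))
# sorter-frame points and pixels
P=[((-150,190,20),(145.6,237.6)),((-150,-250,20),(294.8,255.8)),((0,0,120),(298*.7,270*.7)),((-45,-163,108),(381*.7,303*.7)),((-45,163,108),(213*.7,285*.7)),((150,-163,108),(395*.7,203*.7)),((150,163,108),(227*.7,187*.7))]
def S(p,q): c,s=np.cos(p[2]),np.sin(p[2]); return (p[0]+c*q[0]-s*q[1],p[1]+s*q[0]+c*q[1],q[2])
r=least_squares(lambda p:np.concatenate([np.subtract(w2px(f,S(p,q)),u) for q,u in P]),[600,130,-.1],loss='soft_l1')
print(r.x,np.degrees(r.x[2]),r.fun.reshape(-1,2).round(1))
slot=px2w(f,281.8,221.9,60)
c,s=np.cos(r.x[2]),np.sin(r.x[2]); d=slot[:2]-r.x[:2]; print("slot in sorter",c*d[0]+s*d[1],-s*d[0]+c*d[1])
print("load",S(r.x,(-100,0,30)))
def bay(u,v): 
    w=px2w(f,u,v,40); d=w[:2]-r.x[:2]; a=np.array([c*d[0]+s*d[1],-s*d[0]+c*d[1]]); print(np.linalg.norm(a),np.degrees(np.arctan2(a[1],a[0])))
bay(140+(628-400)/5,190+125/5); bay(335*.7,317*.7); bay(346*.7,246*.7); bay(272*.7,237*.7)
```

```text
[ 6.08043577e+02  1.33040455e+02 -1.00540078e-01] -5.76052211921012 [[-0.9  0.5]
 [ 0.3  0. ]
 [ 0.  -0.3]
 [ 0.4  0.3]
 [ 0.1 -0.1]
 [-1.  -0.2]
 [ 0.9 -0.2]]
slot in sorter -61.682928407827845 -203.22853587138266
load (np.float64(508.54856685529415), np.float64(143.0775327810355), 30)
101.6784619180971 134.22153092039036
102.10202277294921 -137.09040497250308
101.11634908603799 -46.65693667355831
106.92189194793225 47.54928042943347
```

```bash
cat >> h.py <<'E'
def Rdown(phi): 
    p=np.radians(phi); x=np.array([np.cos(p),np.sin(p),0]); z=np.array([0,0,-1.]); return R.from_matrix(np.array([x,np.cross(z,x),z]).T)
def go(x,y,ztip,phi=None,Rt=None,off=199):
    """tip (off ahead of TCP) target; prints shift in present tool axes, then turn"""
    s=st(); Rc=Rq(s["tcp_rot"]); Rt=Rt or Rdown(phi); p=np.array([x,y,ztip])-Rt.apply([0,0,off])
    d=Rc.inv().apply(p-s["ee_pos"]); w=(Rc.inv()*Rt).as_rotvec()
    print("t %.1f shift"%s["time"],d.round(1),"turn",w.round(3),"| ee",s["ee_pos"].round(1),"j",s["joints"].round(2),"F",s["ft_force"].round(1),"gap",round(s["finger_gap"]*94,1))
E
python3 - <<'E'
from h import *
go(540,0,250,84.2)
E
```

```text
t 0.1 shift [ 518.8 -425.3  -44.3] turn [-1.000e-03 -1.000e-03 -1.189e+00] | ee [ 159.3 -552.3  403.9] j [-1.41  0.28  1.51  0.    1.36 -0.12] F [-0.1 -0.1 -0.5] gap 94.0
```

```bash
python3 -m jog '[[[0,0,-15],[0,0,0]],[[0,0,-15],[0,0,0]],[[0,0,-15],[0,0,0]],[[30,-24.6,0],[0,0,0]],[[30,-24.6,0],[0,0,0]],[[30,-24.6,0],[0,0,0]],[[30,-24.6,0],[0,0,0]],[[30,-24.6,0],[0,0,0]],[[30,-24.6,0],[0,0,0]],[[30,-24.6,0],[0,0,0]],[[30,-24.6,0],[0,0,0]],[[30,-24.6,0],[0,0,0]]]' 0.15 20
python3 -m jog '[[[30,-24.6,0],[0,0,0]],[[30,-24.6,0],[0,0,0]],[[30,-24.6,0],[0,0,0]],[[30,-24.6,0],[0,0,0]],[[30,-24.6,0],[0,0,0]],[[30,-24.6,0],[0,0,0]],[[30,-24.6,0],[0,0,0]],[[30,-24.6,0],[0,0,0]]]'
python3 -m jog '[[[0,0,0],[0,0,-0.12]],[[0,0,0],[0,0,-0.12]],[[0,0,0],[0,0,-0.12]],[[0,0,0],[0,0,-0.12]],[[0,0,0],[0,0,-0.12]],[[0,0,0],[0,0,-0.12]],[[0,0,0],[0,0,-0.12]],[[0,0,0],[0,0,-0.12]],[[0,0,0],[0,0,-0.12]],[[0,0,0],[0,0,-0.11]],[[0,0,0],[0,0,0]],[[0,0,0],[0,0,0]]]'
python3 - <<'E'
from h import *
import pickle
go(540,0,250,84.2)
f=grab_frame("wrist"); pickle.dump(f,open("w1.pkl","wb")); save(f,"w1"); cv2.imwrite("pics/w1b.png",cv2.resize(f["img"],(800,600))); print(f["eye"],f["attitude"],f["mtx"][0,0],f["k1"])
E
```

```text
time: 1.3
ee_pos: [357.9, -263.4, 449.4]
tcp_rot: [-0.0, 0.99, 0.14, -0.0]
ft_force: [-0.2, 0.3, -0.3]
finger_gap: 0.15
grip_force: 0.0
time: 2.1
ee_pos: [534.0, -7.8, 449.3]
tcp_rot: [0.0, 0.99, 0.14, -0.0]
ft_force: [1.7, -0.6, 0.5]
finger_gap: 0.148
grip_force: 0.0
time: 3.3
ee_pos: [533.4, -9.3, 449.3]
tcp_rot: [-0.0, 0.742, 0.67, -0.0]
ft_force: [1.1, 0.1, 0.7]
finger_gap: 0.15
grip_force: 0.0
t 3.3 shift [10.   5.6  0.3] turn [-0.001  0.    -0.001] | ee [533.4  -9.3 449.3] j [-0.15  0.19  1.51 -0.    1.44 -0.05] F [1.1 0.1 0.7] gap 14.1
[543.27528665  71.77407565 429.16892374] [ 0.98858619 -0.14150356  0.00792959 -0.05109998] 299.0285331977633 -0.04497814980526261
```

View pics/w1b.png

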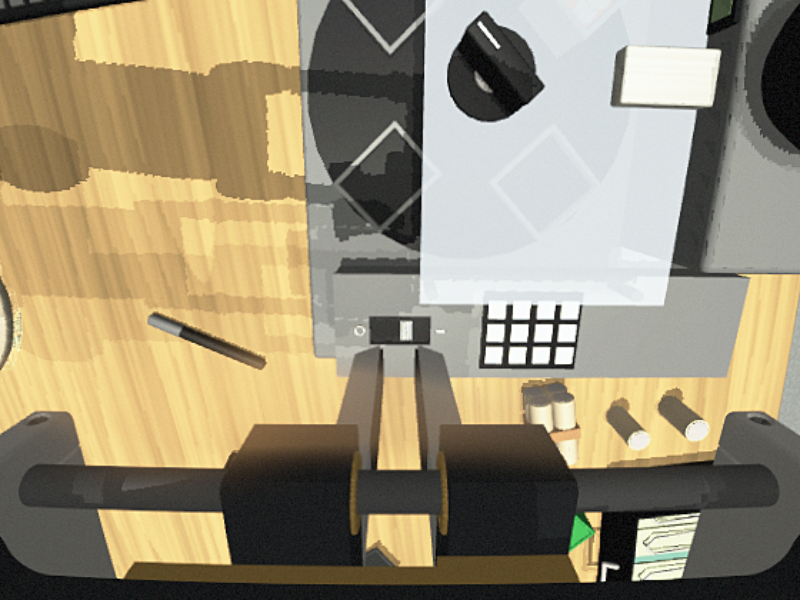

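```bash
python3 - <<'E'
from h import *
import pickle
f=pickle.load(open("w1.pkl","rb")); g=lambda u,v,z:px2w(f,u*.7,v*.7,z)
a,b=g(370,330.5,60),g(431,330.5,60); print("slot",((a+b)/2).round(1),np.linalg.norm(a-b).round(1),np.degrees(np.arctan2(*(b-a)[1::-1])).round(1))
print("thumb",g(406,330.5,59.5).round(1))
t,e=g(476,26,156),g(531,100,156); print("bar",t.round(1),e.round(1),((t+e)/2).round(1),np.linalg.norm(t-e).round(1),np.degrees(np.arctan2(*(e-t)[1::-1])).round(1))
th=g(406,330.5,59.5); go(th[0],th[1],90,84.2)
E
python3 -c "
import cv2
i=cv2.imread('pics/w1.png');cv2.imwrite('pics/w1c.png',cv2.resize(i[0:95,300:390],(568,600),interpolation=cv2.INTER_CUBIC))"
```

```text
slot [530.9 -62.2  60. ] 56.0 -5.9
thumb [535.9 -62.9  59.5]
bar [595.7 151.3 156. ] [625.8 108.8 156. ] [610.8 130.  156. ] 52.1 -54.7
t 3.4 shift [-53.    8.  160.4] turn [-0.     0.    -0.001] | ee [533.4  -9.3 449.4] j [-0.15  0.19  1.51 -0.    1.44 -0.05] F [ 0.3 -0.4 -0.1] gap 14.2
```

View pics/w1c.png

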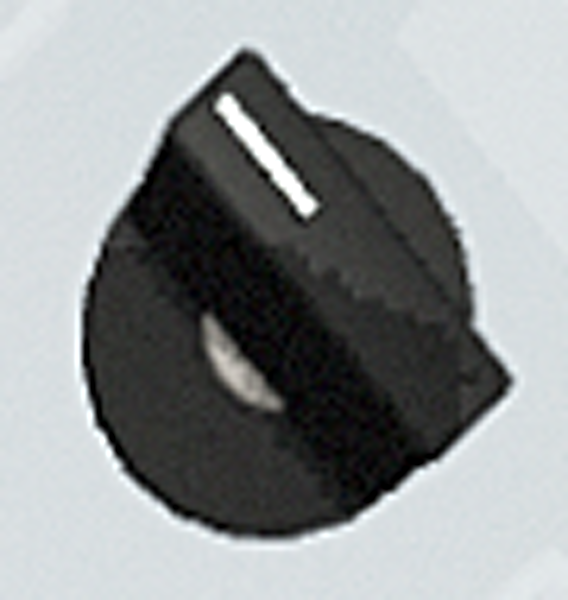

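```bash
python3 -m jog '[[[-18,2.7,0],[0,0,0]],[[-18,2.7,0],[0,0,0]],[[-17,2.6,0],[0,0,0]],[[0,0,30],[0,0,0]],[[0,0,40],[0,0,0]],[[0,0,40],[0,0,0]],[[0,0,40],[0,0,0]],[[0,0,20],[0,0,0]],[[0,0,10],[0,0,0]],[[0,0,0],[0,0,0]],[[0,0,0],[0,0,0]]]' 0.16 10
python3 - <<'E'
from h import *
import pickle
go(535.9,-62.9,56,84.2)
f=grab_frame("wrist"); pickle.dump(f,open("w2.pkl","wb")); i=f["img"]; cv2.imwrite("pics/w2.png",cv2.resize(i[220:420,150:410],(780,600),interpolation=cv2.INTER_CUBIC))
E
```

```text
time: 4.45
ee_pos: [536.8, -63.1, 270.6]
tcp_rot: [0.001, 0.742, 0.671, 0.001]
ft_force: [-0.1, 0.3, 0.5]
finger_gap: 0.161
grip_force: 0.0
t 4.5 shift [ 0.1 -0.9 15.6] turn [0.002 0.    0.001] | ee [536.8 -63.1 270.6] j [-0.25  0.33  1.78 -0.    1.02 -0.15] F [-0.1  0.3  0.5] gap 15.2
```

View pics/w2.png

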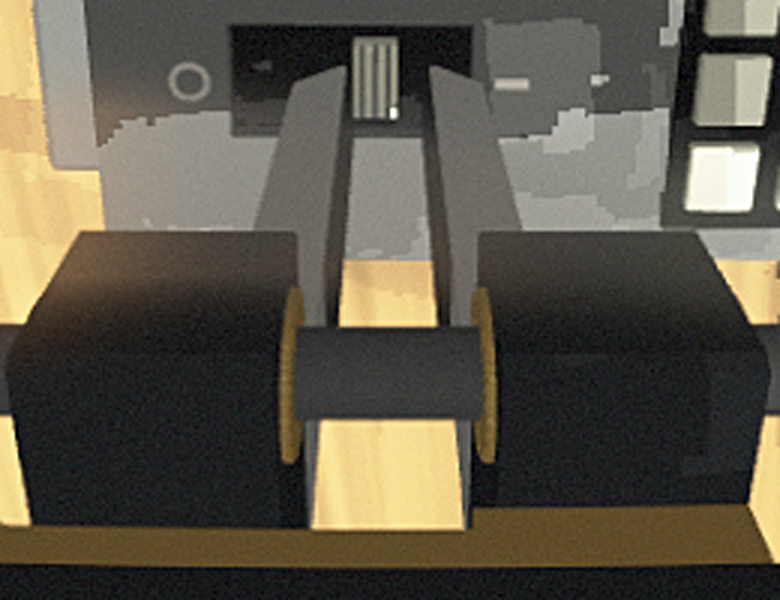

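Run:
```python
from h import *
import pickle
f=pickle.load(open("w2.pkl","rb")); s=st(); Rc=Rq(s["tcp_rot"])
for x in(8,-8):
  for y in(7.6,-7.6):
    u=w2px(f,s["ee_pos"]+Rc.apply([x,y,199])); print(x,y,((u[0]-150)*3,(u[1]-220)*3))
g=lambda u,v,z:px2w(f,150+u/3,220+v/3,z)
print(g(376,78,59.5),g(351,80,60),g(231,80,60),g(471,80,60))
```

```text
8 7.6 (np.float64(417.1148730564947), np.float64(72.26372976940846))
8 -7.6 (np.float64(346.1152143841588), np.float64(72.30531348063215))
-8 7.6 (np.float64(416.48352910481583), np.float64(139.9994677930822))
-8 -7.6 (np.float64(347.17417485481167), np.float64(140.02799084416995))
[536.25241071 -61.66291632  59.5       ] [530.5290361  -61.36332097  60.        ] [503.13352564 -58.58782518  60.        ] [557.89027132 -64.17733658  60.        ]
```

```bash
python3 -m jog '[[[0.6,-1.4,0],[0,0,0]],[[0,0,5],[0,0,0]],[[0,0,4],[0,0,0]],[[0,0,3],[0,0,0]],[[0,0,3],[0,0,0]],[[0,0,0],[0,0,0]],[[0,0,0],[0,0,0]]]'
```

```text
time: 5.2
ee_pos: [534.8, -62.2, 254.5]
tcp_rot: [-0.0, 0.742, 0.671, -0.0]
ft_force: [-0.9, 0.1, -0.0]
finger_gap: 0.16
grip_force: 0.0
```

```bash
python3 -m jog '[[[0,0,0],[0,0,0]],[[0,0,0],[0,0,0]],[[0,0,0],[0,0,0]],[[0,0,0],[0,0,0]]]' 0 8
python3 -m jog '[[[0,-3,0],[0,0,0]],[[0,-3,0],[0,0,0]],[[0,-3,0],[0,0,0]],[[0,-3,0],[0,0,0]],[[0,-1.5,0],[0,0,0]],[[0,0,0],[0,0,0]],[[0,0,0],[0,0,0]],[[0,0,0],[0,0,0]]]'
```

```text
time: 5.6
ee_pos: [534.8, -62.2, 254.7]
tcp_rot: [0.0, 0.742, 0.671, -0.0]
ft_force: [-0.3, -0.0, -0.5]
finger_gap: 0.106
grip_force: 8.0
time: 6.4
ee_pos: [522.2, -60.8, 254.7]
tcp_rot: [0.001, 0.742, 0.671, 0.001]
ft_force: [5.6, -0.8, -5.5]
finger_gap: 0.101
grip_force: 8.0
```

```bash
python3 -m jog '[[[0,0,0],[0,0,0]],[[0,0,0],[0,0,0]],[[0,0,-10],[0,0,0]],[[0,0,-30],[0,0,0]],[[0,0,-40],[0,0,0]],[[0,0,-40],[0,0,0]],[[0,0,-30],[0,0,0]],[[0,0,0],[0,0,0]]]' 0.16
python3 - <<'E'
from h import *
import pickle
f=pickle.load(open("w1.pkl","rb")); g=lambda u,v,z:px2w(f,u,v,z)
W=np.array([g(300+u/6.31,v/6.31,156)[:2] for u,v in[(248,48),(175,125),(430,460),(512,380)]]); print(W.round(1).tolist(),W.mean(0))
d=W[3]+W[2]-W[0]-W[1]; print("bar",np.degrees(np.arctan2(d[1],d[0])),np.linalg.norm(d)/2)
B=np.array([g(u*.7,v*.7,42)[:2] for u,v in[(395,122),(440,173),(381,233),(335,182)]]); print("obl",B.mean(0),np.linalg.norm(np.roll(B,-1,0)-B,axis=1).round(0))
C=(608.5,131.7)
v=B.mean(0)-C; print(np.hypot(*v),np.degrees(np.arctan2(v[1],v[0]))+5.8)
d=B[0]-B[1]+B[3]-B[2]; print("angle edge",np.degrees(np.arctan2(d[1],d[0]))+5.8); d=B[0]-B[3]+B[1]-B[2]; print(np.degrees(np.arctan2(d[1],d[0]))+5.8)
go(608.5,132,121,180-54.7-90); go(608.5,132,121,-54.7)
f=grab_frame("wrist"); save(f,"w3"); pickle.dump(f,open("w3.pkl","wb"))
E
```

```text
time: 7.2
ee_pos: [521.6, -60.9, 410.0]
tcp_rot: [0.004, 0.742, 0.671, 0.002]
ft_force: [0.9, -0.1, -0.2]
finger_gap: 0.154
grip_force: 0.0
[[601.2, 158.7], [591.2, 150.5], [622.7, 106.7], [634.0, 115.7]] [612.27171005 132.91228926]
bar -53.403694729057484 54.01601547645099
obl [533.41726798  72.76737108] [57. 74. 60. 72.]
95.44878940525496 -136.07154061104583
angle edge 132.3251111449291
43.97898060665053
t 7.2 shift [200.8  66.5  90.1] turn [ 0.008 -0.002  0.855] | ee [521.6 -60.9 410. ] j [-0.25  0.2   1.6  -0.    1.34 -0.15] F [ 0.9 -0.1 -0.2] gap 14.5
t 7.2 shift [200.8  66.5  90.1] turn [ 0.006 -0.009  2.426] | ee [521.6 -60.9 410. ] j [-0.25  0.2   1.6  -0.    1.34 -0.15] F [ 0.9 -0.1 -0.2] gap 14.5
```

View pics/w3.png

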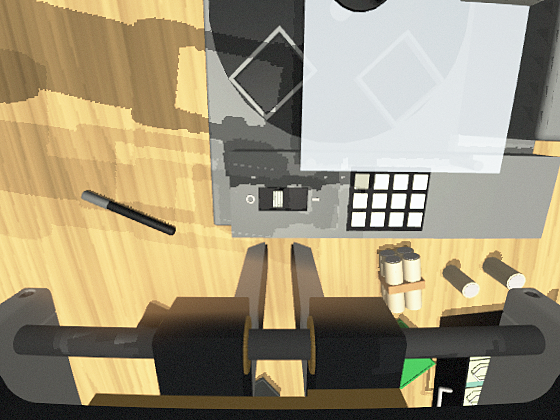

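```bash
python3 -m jog '[[[33.5,11.4,0],[0,0,-0.0]],[[33.5,11.4,0],[0,0,0]],[[33.5,11.4,0],[0,0,0]],[[33.5,11.4,0],[0,0,0]],[[33.5,11.4,0],[0,0,0]],[[33.5,11.4,0],[0,0,0]],[[0,0,0],[0,0,-0.12]],[[0,0,0],[0,0,-0.12]],[[0,0,0],[0,0,-0.12]],[[0,0,0],[0,0,-0.12]],[[0,0,0],[0,0,-0.12]],[[0,0,0],[0,0,-0.12]]]' 0.6
python3 -m jog '[[[0,0,0],[0,0,0]],[[0,0,0],[0,0,0]],[[0,0,0],[0,0,0]]]'
python3 - <<'E'
from h import *
import pickle
go(610.5,132.5,123,126)
f=grab_frame("wrist"); save(f,"w4"); pickle.dump(f,open("w4.pkl","wb")); i=f["img"]
cv2.imwrite("pics/w4b.png",cv2.resize(i,(800,600),interpolation=cv2.INTER_CUBIC))
E
```

```text
time: 8.45
ee_pos: [608.6, 132.2, 402.5]
tcp_rot: [-0.002, 0.455, 0.89, -0.002]
ft_force: [0.0, -0.1, 0.2]
finger_gap: 0.604
grip_force: 0.0
time: 8.75
ee_pos: [609.3, 132.3, 403.9]
tcp_rot: [-0.001, 0.458, 0.889, -0.001]
ft_force: [-0.2, -0.4, 0.6]
finger_gap: 0.598
grip_force: 0.0
t 8.8 shift [-0.6  1.2 81.9] turn [-0.002 -0.001 -0.01 ] | ee [609.3 132.3 403.9] j [ 0.1   0.35  1.4  -0.    1.4  -0.52] F [-0.2 -0.4  0.6] gap 56.2
```

View pics/w4b.png

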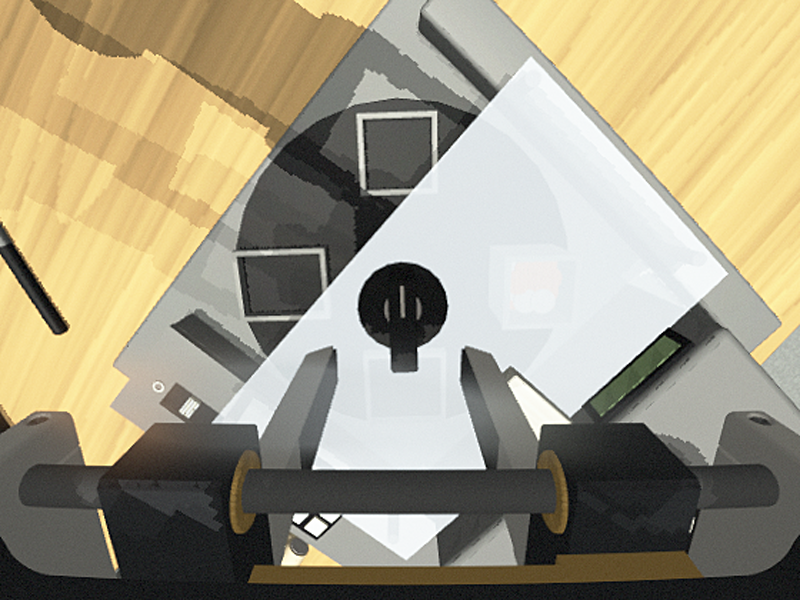

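Run:
```python
from h import *
import pickle
f=pickle.load(open("w4.pkl","rb")); g=lambda u,v,z=42:px2w(f,u*.7,v*.7,z)[:2]
print("disc",g(403,306,116))
for n,P in(("obl",[(233,250),(325,248),(328,318),(242,320)]),("small",[(357,113),(437,110),(438,190),(362,194)])):
    B=np.array([g(*p) for p in P]); v=B.mean(0)
    d=B[1]-B[0]+B[2]-B[3]; print(n,v,np.linalg.norm(np.roll(B,-1,0)-B,axis=1).round(0),"edge",np.degrees(np.arctan2(d[1],d[0])), [np.degrees(np.arctan2(*(v-c)[::-1])).round(1) for c in np.array([[610,132.5],[608.5,132]])],np.linalg.norm(v-[610,132.5]))
b=g(404,370,156); a=g(402,290,156); print("bar",a,b,np.degrees(np.arctan2(*(a-b)[::-1])))
```

```text
disc [611.69002428 134.67828083]
obl [532.78260892  73.84919902] [75. 59. 73. 60.] edge 36.64315337487442 [np.float64(-142.8), np.float64(-142.5)] 96.9661896799677
small [551.53202222 214.06688086] [60. 58. 59. 59.] edge 37.82398217049369 [np.float64(125.6), np.float64(124.8)] 100.35766278102693
bar [598.67469516 151.40367391] [627.57125619 112.89741553] 126.88595685258731
```

```bash
python3 -m jog '[[[0.2,1.7,15],[0,0,-0.01]],[[0,0,30],[0,0,0]],[[0,0,25],[0,0,0]],[[0,0,11],[0,0,0]],[[0,0,0],[0,0,0]],[[0,0,0],[0,0,0]]]'
python3 -m jog '[[[0,0,0],[0,0,0]],[[0,0,0],[0,0,0]],[[0,0,0],[0,0,0]],[[0,0,0],[0,0,0]],[[0,0,0],[0,0,0]],[[0,0,0],[0,0,0]]]' 0 15
```

```text
time: 9.4
ee_pos: [611.2, 133.5, 324.4]
tcp_rot: [0.001, 0.453, 0.891, 0.0]
ft_force: [0.8, -0.1, 0.2]
finger_gap: 0.601
grip_force: 0.0
time: 10.0
ee_pos: [610.8, 133.6, 323.8]
tcp_rot: [0.0, 0.453, 0.891, 0.0]
ft_force: [0.6, -0.9, 1.0]
finger_gap: 0.172
grip_force: 14.9
```

```bash
python3 -m jog '[[[0,0,0],[0,0,0.07]],[[0,0,0],[0,0,0.08]],[[0,0,0],[0,0,0.08]],[[0,0,0],[0,0,0.08]],[[0,0,0],[0,0,0.08]],[[0,0,0],[0,0,0.08]],[[0,0,0],[0,0,0.08]],[[0,0,0],[0,0,0.08]],[[0,0,0],[0,0,0.06]],[[0,0,0],[0,0,0.04]],[[0,0,0],[0,0,0]],[[0,0,0],[0,0,0]]]'
python3 -c "
from h import *
go(610.5,133.5,123,84.2)"
```

```text
time: 11.2
ee_pos: [610.6, 133.5, 323.8]
tcp_rot: [-0.0, 0.741, 0.671, -0.0]
ft_force: [-0.9, -0.3, 2.6]
finger_gap: 0.167
grip_force: 15.0
t 11.2 shift [-0.  -0.1  1.8] turn [-0.     0.     0.002] | ee [610.6 133.5 323.8] j [ 0.1   0.4   1.52 -0.    1.22  0.2 ] F [-0.9 -0.3  2.6] gap 15.7
```

```bash
python3 -m jog '[[[0,0,0],[0,0,0]],[[0,0,0],[0,0,0]],[[0,0,-15],[0,0,0]],[[0,0,-30],[0,0,0]],[[0,-15,-30],[0,0,0]],[[0,-30,-15],[0,0,0]],[[0,-30,0],[0,0,0]],[[0,-25,0],[0,0,0]],[[-40,0,0],[0,0,0]],[[-40,0,0],[0,0,0]],[[0,0,0],[0,0,0]],[[0,0,0],[0,0,0]]]' 0.6
python3 - <<'E'
from h import *
import pickle
f=grab_frame("wrist"); pickle.dump(f,open("w5.pkl","wb")); i=f["img"]
cv2.imwrite("pics/w5.png",i[100:310,160:440].repeat(2,0).repeat(2,1))
go(510,62,200,84.2)
E
```

```text
time: 12.4
ee_pos: [503.3, 63.4, 413.8]
tcp_rot: [-0.0, 0.742, 0.67, 0.0]
ft_force: [0.2, -0.7, 0.1]
finger_gap: 0.599
grip_force: 0.0
t 12.4 shift [-1.3  6.7 14.7] turn [ 0.    -0.001  0.001] | ee [503.4  64.  413.7] j [-0.01  0.17  1.63  0.    1.35  0.09] F [-0.5 -0.1  0.1] gap 56.2
```

View pics/w5.png

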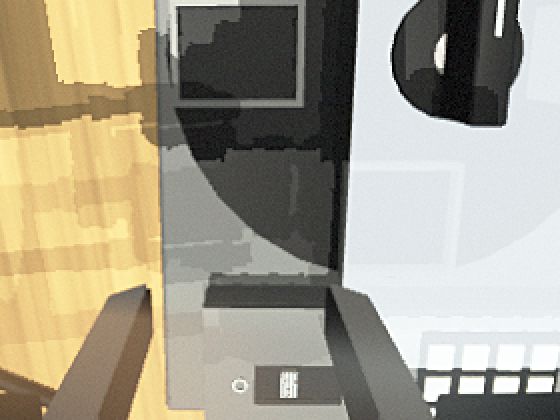

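Run:
```python
from h import *
import pickle
f=pickle.load(open("w5.pkl","rb")); g=lambda u,v,z=42:px2w(f,160+u/2,100+v/2,z)[:2].round(1)
print(g(174,4),g(304,3),g(304,107),g(174,107),g(239,55.5))
print("disc",g(457,62,116))
# cups
go(571.7,-362,41-0,85.5); go(571.7,-362,41,-4.5)
```

```text
[480.4 172.9] [552.4 166. ] [548.1 108.8] [473.  116.6] [513.5 141.4]
disc [611.3 129.6]
t 12.4 shift [-417.1  110.7  173.4] turn [ 0.    -0.001 -0.022] | ee [503.4  64.  413.7] j [-0.01  0.17  1.63  0.    1.35  0.09] F [-0.5 -0.1  0.1] gap 56.2
t 12.4 shift [-417.1  110.7  173.4] turn [-0.000e+00 -1.000e-03  1.549e+00] | ee [503.4  64.  413.7] j [-0.01  0.17  1.63  0.    1.35  0.09] F [-0.5 -0.1  0.1] gap 56.2
```

```bash
python3 -m jog '[[[-41.7,11,0],[0,0,0]],[[-41.7,11,0],[0,0,0]],[[-41.7,11,0],[0,0,0]],[[-41.7,11,0],[0,0,0]],[[-41.7,11,0],[0,0,0]],[[-41.7,11,0],[0,0,0]],[[-41.7,11,0],[0,0,0]],[[-41.7,11,0],[0,0,0]],[[-41.7,11,0],[0,0,0]],[[-41.7,11,0],[0,0,0]]]' 1
python3 -m jog '[[[0,0,0],[0,0,0.14]],[[0,0,0],[0,0,0.14]],[[0,0,0],[0,0,0.14]],[[0,0,0],[0,0,0.14]],[[0,0,0],[0,0,0.14]],[[0,0,0],[0,0,0.14]],[[0,0,0],[0,0,0.14]],[[0,0,0],[0,0,0.14]],[[0,0,0],[0,0,0.14]],[[0,0,0],[0,0,0.14]],[[0,0,0],[0,0,0.14]],[[0,0,0],[0,0,0]]]' 1
python3 - <<'E'
from h import *
import pickle
f=grab_frame("wrist"); pickle.dump(f,open("w6.pkl","wb")); save(f,"w6")
go(571.7,-362,21,-4.5)
E
```

```text
time: 13.45
ee_pos: [572.4, -362.7, 413.2]
tcp_rot: [-0.0, 0.741, 0.671, 0.0]
ft_force: [-0.2, -0.5, 0.8]
finger_gap: 0.999
grip_force: 0.0
time: 14.65
ee_pos: [572.3, -361.0, 413.2]
tcp_rot: [-0.0, 0.999, -0.034, 0.0]
ft_force: [-0.5, 0.2, -0.2]
finger_gap: 1.002
grip_force: 0.0
t 14.7 shift [ -0.3   1.  193.2] turn [-0.001  0.     0.014] | ee [ 572.1 -361.1  413.2] j [-0.67  0.43  1.25  0.    1.46  0.97] F [ 0.  -1.1 -0.3] gap 94.2
```

View pics/w6.png

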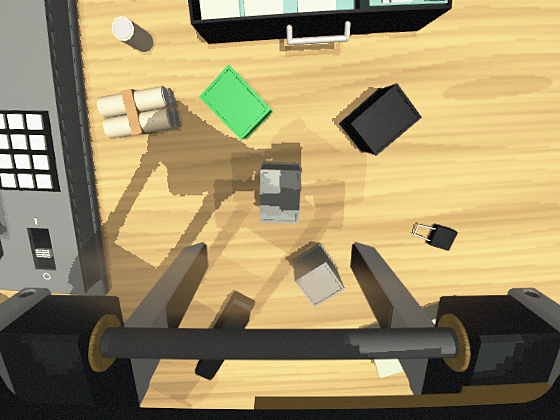

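```bash
python3 - <<'E'
from h import *
import pickle
f=pickle.load(open("w6.pkl","rb"))
a=np.radians(-4.5); c,s=np.cos(a),np.sin(a)
for z in(60,0):
  print(z,[tuple(np.round(w2px(f,(571.7+c*x-s*y,-362+s*x+c*y,z)),0)) for x,y in((31,23),(31,-23),(-31,-23),(-31,23))])
print([px2w(f,u,v,60)[:2].round(0) for u,v in((260,222),(298,222))])
E
python3 -c "
import cv2
i=cv2.imread('pics/w6.png');cv2.imwrite('pics/w6c.png',cv2.resize(i[140:310,240:350],(440,680))[:600])"
```

```text
60 [(np.float64(260.0), np.float64(173.0)), (np.float64(301.0), np.float64(174.0)), (np.float64(299.0), np.float64(226.0)), (np.float64(260.0), np.float64(226.0))]
0 [(np.float64(262.0), np.float64(166.0)), (np.float64(297.0), np.float64(167.0)), (np.float64(296.0), np.float64(212.0)), (np.float64(263.0), np.float64(212.0))]
[array([ 547., -337.]), array([ 544., -382.])]
```

View pics/w6c.png

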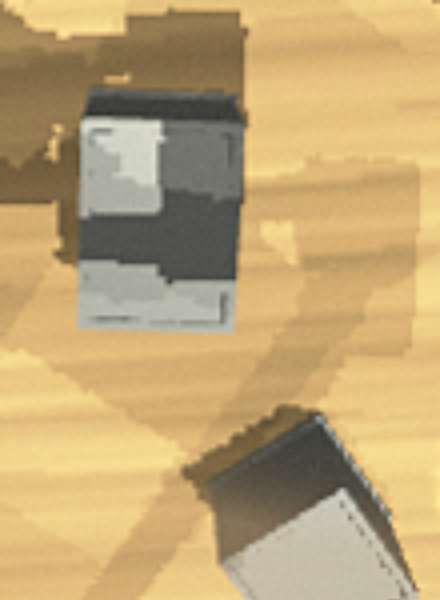

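```bash
python3 -m jog '[[[3,1,0],[0,0,0.014]],[[0,0,30],[0,0,0]],[[0,0,40],[0,0,0]],[[0,0,40],[0,0,0]],[[0,0,40],[0,0,0]],[[0,0,30],[0,0,0]],[[0,0,15],[0,0,0]],[[0,0,8],[0,0,0]],[[0,0,0],[0,0,0]]]'
python3 -m jog '[[[0,0,0],[0,0,0]],[[0,0,0],[0,0,0]],[[0,0,0],[0,0,0]],[[0,0,0],[0,0,0]],[[0,0,0],[0,0,0]],[[0,0,0],[0,0,0]]]' 0 20
python3 -m jog '[[[0,0,-15],[0,0,0]],[[0,0,-15],[0,0,0]],[[0,0,-10],[0,0,0]],[[0,0,0],[0,0,0]]]'
python3 - <<'E'
from h import *
go(520,-220,11,-22.9)
E
```

```text
time: 15.6
ee_pos: [574.3, -363.3, 210.4]
tcp_rot: [-0.0, 0.999, -0.041, -0.0]
ft_force: [0.9, 0.4, -0.3]
finger_gap: 1.003
grip_force: 0.0
time: 16.2
ee_pos: [574.0, -363.2, 210.9]
tcp_rot: [0.0, 0.999, -0.042, 0.0]
ft_force: [-0.3, 1.5, -1.1]
finger_gap: 0.526
grip_force: 0.7
time: 16.6
ee_pos: [574.6, -363.6, 253.1]
tcp_rot: [0.001, 0.999, -0.042, 0.002]
ft_force: [0.7, -0.9, -1.3]
finger_gap: 0.486
grip_force: 20.0
t 16.6 shift [ -66.5 -138.7   42.6] turn [ 0.002 -0.004  0.317] | ee [ 574.6 -363.6  253.1] j [-0.67  0.53  1.48 -0.    1.13  0.99] F [ 0.7 -0.9 -1.3] gap 45.6
```

```bash
python3 -m jog '[[[-16.6,-34.7,0],[0,0,0]],[[-16.6,-34.7,0],[0,0,0]],[[-16.6,-34.7,0],[0,0,0]],[[-16.6,-34.7,0],[0,0,0]],[[0,0,0],[0,0,0.11]],[[0,0,0],[0,0,0.11]],[[0,0,0],[0,0,0.1]],[[0,0,0],[0,0,0]],[[0,0,20],[0,0,0]],[[0,0,15],[0,0,0]],[[0,0,6.5],[0,0,0]],[[0,0,0],[0,0,0]]]'
python3 -m jog '[[[0,0,0],[0,0,0]],[[0,0,0],[0,0,0]],[[0,0,0],[0,0,0]]]' 1
python3 -m jog '[[[-18,0,0.9],[0,0.1,0]],[[-18,0,0.9],[0,0.1,0]],[[-18,0,0.9],[0,0.1,0]],[[-18,0,0.9],[0,0.1,0]],[[-18,0,0.9],[0,0.1,0]],[[-18,0,0.9],[0,0.1,0]],[[-18,0,0.9],[0,0.1,0]],[[0,0,0],[0,0,0]],[[0,0,0],[0,0,0]]]'
python3 - <<'E'
from h import *
Rt=Rdown(-22.9)*R.from_rotvec([0,.7,0]); go(520,-220,31,Rt=Rt,off=180)
E
```

```text
time: 17.8
ee_pos: [519.8, -219.6, 210.6]
tcp_rot: [0.0, 0.98, -0.199, 0.001]
ft_force: [-1.4, 1.0, 9.0]
finger_gap: 0.491
grip_force: 20.0
time: 18.1
ee_pos: [519.3, -219.4, 208.9]
tcp_rot: [-0.0, 0.98, -0.2, -0.0]
ft_force: [-0.0, 0.5, -0.6]
finger_gap: 0.707
grip_force: 0.0
time: 19.0
ee_pos: [449.1, -177.4, 187.8]
tcp_rot: [0.022, 0.951, -0.185, 0.248]
ft_force: [-0.5, 0.4, -0.8]
finger_gap: 1.002
grip_force: 0.0
t 19.0 shift [-39.1  11.6  -0.2] turn [-0.058  0.2   -0.005] | ee [ 449.1 -177.4  187.8] j [-0.58  0.31  2.22  0.86  0.19  0.56] F [-0.5  0.4 -0.8] gap 94.2
```

```bash
python3 -m jog '[[[0,0,-20],[0,0,0]],[[0,0,-30],[0,0,0]],[[0,0,-30],[0,0,0]],[[0,0,-10],[0,0,0]],[[0,0,0],[0,0,0]]]'
python3 - <<'E'
from h import *
go(520,-220,100,-30)
E
```

```text
time: 19.5
ee_pos: [407.4, -165.6, 268.1]
tcp_rot: [0.022, 0.95, -0.184, 0.249]
ft_force: [0.5, -0.6, 0.2]
finger_gap: 0.996
grip_force: 0.0
t 19.5 shift [124.3   8.4  32.8] turn [-0.087 -0.499  0.138] | ee [ 407.4 -165.6  268.1] j [-0.61  0.11  2.2   0.44  0.39  0.97] F [ 0.5 -0.6  0.2] gap 93.6
```

```bash
python3 -m jog '[[[20,1.4,0],[-0.0145,-0.083,0.023]],[[20,1.4,0],[-0.0145,-0.083,0.023]],[[20,1.4,0],[-0.0145,-0.083,0.023]],[[20,1.4,0],[-0.0145,-0.083,0.023]],[[20,1.4,0],[-0.0145,-0.083,0.023]],[[20,1.4,0],[-0.0145,-0.083,0.023]],[[0,0,0],[0,0,0]],[[0,0,0],[0,0,0]]]'
python3 - <<'E'
from h import *
import pickle
go(520,-220,200,-30)
f=grab_frame("wrist"); pickle.dump(f,open("w7.pkl","wb")); save(f,"w7")
E
```

```text
time: 20.3
ee_pos: [506.2, -222.4, 298.4]
tcp_rot: [-0.001, 0.966, -0.259, -0.002]
ft_force: [0.3, 0.3, -0.1]
finger_gap: 0.998
grip_force: 0.0
t 20.3 shift [  10.3   -9.1 -100.6] turn [-0.002  0.004  0.   ] | ee [ 506.2 -222.4  298.4] j [-0.54  0.32  1.71  0.    1.11  1.55] F [ 0.3  0.3 -0.1] gap 93.8
```

View pics/w7.png

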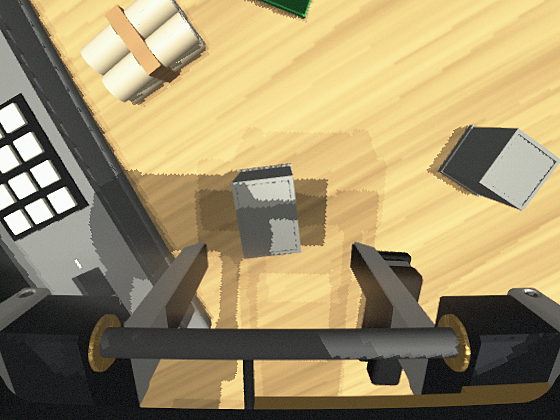

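Run:
```python
from h import *
import pickle
f=pickle.load(open("w7.pkl","rb"))
W=np.array([px2w(f,u,v,60)[:2] for u,v in((234,183),(292,177),(300,253),(245,258))]); print(W.mean(0),np.linalg.norm(np.roll(W,-1,0)-W,axis=1))
d=W[1]-W[2]+W[0]-W[3]; a=np.degrees(np.arctan2(d[1],d[0])); print(a)
c=W.mean(0); go(c[0],c[1],11,-30); print(np.hypot(*c))
```

```text
[ 521.81321621 -220.60624512] [43.09759139 61.1931521  44.01583969 61.00710338]
-23.81920661408896
t 20.4 shift [13.9 -9.2 88.7] turn [-0.002  0.005 -0.   ] | ee [ 505.4 -221.9  298.8] j [-0.54  0.32  1.72  0.    1.11  1.55] F [-0.1 -1.2  0.1] gap 93.9
566.5299180065214
```

```bash
python3 -m jog '[[[7,-4.6,0],[0,0,0]],[[7,-4.6,0],[0,0,0]],[[0,0,25],[0,0,0]],[[0,0,30],[0,0,0]],[[0,0,22],[0,0,0]],[[0,0,10],[0,0,0]],[[0,0,0],[0,0,0]]]' 1
python3 -m jog '[[[0,0,0],[0,0,0]],[[0,0,0],[0,0,0]],[[0,0,0],[0,0,0]],[[0,0,0],[0,0,0]],[[0,0,0],[0,0,0]],[[0,0,0],[0,0,0]],[[0,0,0],[0,0,0]]]' 0 10
python3 -m jog '[[[0,0,0],[0,0,0]],[[0,0,0],[0,0,0]],[[0,0,0],[0,0,0]]]' 0.8
python3 -m jog '[[[-18,0,0.9],[0,0.1,0]],[[-18,0,0.9],[0,0.1,0]],[[-18,0,0.9],[0,0.1,0]],[[-18,0,0.9],[0,0.1,0]],[[-6.3,0,0.1],[0,0.035,0]],[[0,0,0],[0,0,0]],[[0,0,0],[0,0,0]]]'
python3 - <<'E'
from h import *
Rt=Rdown(-30)*R.from_rotvec([0,.435,0]); go(521.8,-220.6,30,Rt=Rt,off=180)
E
```

```text
time: 21.05
ee_pos: [522.4, -221.0, 212.5]
tcp_rot: [-0.001, 0.966, -0.259, -0.002]
ft_force: [-0.4, -0.0, 0.5]
finger_gap: 1.0
grip_force: 0.0
time: 21.75
ee_pos: [522.7, -221.4, 213.6]
tcp_rot: [-0.001, 0.966, -0.259, -0.001]
ft_force: [1.0, 0.4, 1.7]
finger_gap: 0.511
grip_force: 9.6
time: 22.05
ee_pos: [522.7, -221.4, 213.3]
tcp_rot: [-0.001, 0.966, -0.259, -0.001]
ft_force: [0.1, -0.0, -0.4]
finger_gap: 0.724
grip_force: 0.0
time: 22.75
ee_pos: [457.4, -183.6, 197.1]
tcp_rot: [0.055, 0.943, -0.253, 0.208]
ft_force: [-0.1, -0.0, 0.1]
finger_gap: 0.797
grip_force: 0.0
t 22.8 shift [-3.1 -0.2  2.9] turn [-0.001  0.002 -0.001] | ee [ 457.4 -183.6  197.1] j [-0.52  0.31  2.16  0.    0.24  1.57] F [-0.1 -0.   0.1] gap 74.9
```

```bash
python3 -m jog '[[[0,0,0],[0,0,0]],[[0,0,0],[0,0,0]],[[0,0,0],[0,0,0]],[[0,0,0],[0,0,0]],[[0,0,0],[0,0,0]],[[0,0,0],[0,0,0]]]' 0 25
python3 -m jog '[[[4.2,0,-9.1],[0,0,0]],[[5.2,0,-11.3],[0,0,0]],[[5.2,0,-11.3],[0,0,0]],[[18,0,0.9],[0,-0.1,0]],[[18,0,0.9],[0,-0.1,0]],[[18,0,0.9],[0,-0.1,0]],[[18,0,0.9],[0,-0.1,0]],[[18,0,0.9],[0,-0.1,0]],[[18,0,0.9],[0,-0.1,0]],[[18,0,0.9],[0,-0.1,0]],[[0,0,0],[0,0,0]]]'
python3 -m jog '[[[18,0,0.9],[0,-0.1,0]],[[18,0,0.9],[0,-0.1,0]],[[18,0,0.9],[0,-0.1,0]],[[18,0,0.9],[0,-0.1,0]],[[18,0,0.9],[0,-0.1,0]],[[18,0,0.9],[0,-0.1,0]],[[18,0,0.9],[0,-0.1,0]],[[18,0,0.9],[0,-0.1,0]],[[12.8,0,0.4],[0,-0.071,0]],[[0,0,0],[0,0,0]],[[0,0,0],[0,0,0]]]'
python3 - <<'E'
from h import *
Rt=Rdown(-30)*R.from_rotvec([0,-1.136,0]); go(521.8,-220.6,31,Rt=Rt,off=180)
E
```

```text
time: 23.35
ee_pos: [457.1, -183.4, 196.9]
tcp_rot: [0.055, 0.943, -0.253, 0.208]
ft_force: [1.1, 0.1, -0.1]
finger_gap: 0.495
grip_force: 24.5
time: 24.45
ee_pos: [565.6, -246.5, 239.9]
tcp_rot: [-0.035, 0.957, -0.257, -0.129]
ft_force: [-0.2, -0.2, -1.2]
finger_gap: 0.498
grip_force: 24.5
time: 25.55
ee_pos: [663.7, -302.7, 143.5]
tcp_rot: [-0.14, 0.814, -0.218, -0.52]
ft_force: [-0.1, 0.0, -0.7]
finger_gap: 0.496
grip_force: 24.5
t 25.6 shift [33.  -0.1 16. ] turn [-0.001  0.001  0.001] | ee [ 663.7 -302.7  143.5] j [-0.52  1.04  0.97  0.    2.27  1.57] F [-0.1  0.  -0.7] gap 46.7
```

```bash
python3 -m jog '[[[9,0,4.2],[0,0,0]],[[9,0,4.2],[0,0,0]],[[9,0,4.2],[0,0,0]],[[3.6,0,1.7],[0,0,0]],[[0,0,0],[0,0,0]],[[0,0,0],[0,0,0]]]'
python3 -m jog '[[[1.4,0,0.6],[0,0,0]],[[1.4,0,0.6],[0,0,0]],[[0,0,0],[0,0,0]],[[0,0,0],[0,0,0]]]'
```

```text
time: 26.15
ee_pos: [664.0, -303.0, 109.9]
tcp_rot: [-0.14, 0.814, -0.218, -0.52]
ft_force: [0.0, -0.5, -0.9]
finger_gap: 0.497
grip_force: 24.5
time: 26.55
ee_pos: [664.1, -303.0, 107.1]
tcp_rot: [-0.14, 0.814, -0.218, -0.52]
ft_force: [0.6, 0.4, 0.1]
finger_gap: 0.498
grip_force: 24.5
```

```bash
python3 -m jog '[[[0.7,0,0.3],[0,0,0]],[[0,0,0],[0,0,0]],[[0,0,0],[0,0,0]]]'
python3 -m jog '[[[0,0,0],[0,0,0]],[[0,0,0],[0,0,0]],[[0,0,0],[0,0,0]],[[0,0,0],[0,0,0]]]' 0.8
python3 -m jog '[[[-18,0,0.9],[0,0.1,0]],[[-18,0,0.9],[0,0.1,0]],[[-18,0,0.9],[0,0.1,0]],[[-18,0,0.9],[0,0.1,0]],[[-18,0,0.9],[0,0.1,0]],[[-18,0,0.9],[0,0.1,0]],[[-18,0,0.9],[0,0.1,0]],[[-18,0,0.9],[0,0.1,0]]]'
python3 -m jog '[[[-18,0,0.9],[0,0.1,0]],[[-18,0,0.9],[0,0.1,0]],[[-18,0,0.9],[0,0.1,0]],[[-18,0,0.9],[0,0.1,0]],[[-18,0,0.9],[0,0.1,0]],[[-18,0,0.9],[0,0.1,0]],[[-18,0,0.9],[0,0.1,0]],[[-12.8,0,0.4],[0,0.071,0]],[[0,0,0],[0,0,0]],[[0,0,0],[0,0,0]]]'
python3 -m jog '[[[0,0,0],[0,0,0]],[[0,0,0],[0,0,0]],[[0,0,0],[0,0,0]],[[0,0,0],[0,0,0]],[[0,0,0],[0,0,0]],[[0,0,0],[0,0,0]]]' 0 25
python3 - <<'E'
from h import *
Rt=Rdown(-30)*R.from_rotvec([0,.435,0]); go(521.8,-220.6,31,Rt=Rt,off=180)
E
```

```text
time: 26.85
ee_pos: [664.2, -303.0, 106.6]
tcp_rot: [-0.14, 0.814, -0.218, -0.52]
ft_force: [1.3, -0.4, 3.5]
finger_gap: 0.496
grip_force: 24.5
time: 27.25
ee_pos: [664.1, -303.0, 106.5]
tcp_rot: [-0.14, 0.814, -0.218, -0.52]
ft_force: [0.3, -0.9, 4.4]
finger_gap: 0.789
grip_force: 0.0
time: 28.05
ee_pos: [573.6, -250.9, 200.5]
tcp_rot: [-0.043, 0.952, -0.256, -0.16]
ft_force: [0.1, 0.3, -0.6]
finger_gap: 0.8
grip_force: 0.0
time: 29.05
ee_pos: [457.1, -183.4, 194.2]
tcp_rot: [0.055, 0.943, -0.253, 0.207]
ft_force: [0.4, 0.3, 2.1]
finger_gap: 0.799
grip_force: 0.0
time: 29.65
ee_pos: [457.1, -183.4, 194.3]
tcp_rot: [0.055, 0.943, -0.253, 0.208]
ft_force: [0.6, 0.1, -0.9]
finger_gap: 0.486
grip_force: 25.0
t 29.6 shift [-1.1 -0.2 -0.5] turn [-0.001  0.002 -0.001] | ee [ 457.1 -183.4  194.3] j [-0.52  0.31  2.16  0.    0.23  1.57] F [ 0.6  0.1 -0.9] gap 45.7
```

```bash
python3 -m jog '[[[0,0,0],[0,0,0]],[[0,0,0],[0,0,0]],[[0,0,0],[0,0,0]],[[0,0,0],[0,0,0]],[[0,0,-20],[0,0,0]],[[0,0,-30],[0,0,0]],[[0,0,-30],[0,0,0]],[[0,0,-10],[0,0,0]]]' 0.8
python3 -m jog '[[[0,0,0],[0,0,-0.14]],[[0,0,0],[0,0,-0.14]],[[0,0,0],[0,0,-0.14]],[[0,0,0],[0,0,-0.14]],[[0,0,0],[0,0,-0.14]],[[0,0,0],[0,0,-0.14]],[[0,0,0],[0,0,-0.14]],[[0,0,0],[0,0,-0.14]],[[0,0,0],[0,0,-0.14]],[[0,0,0],[0,0,-0.14]],[[0,0,0],[0,0,-0.14]],[[0,0,0],[0,0,-0.14]]]'
python3 -m jog '[[[0,0,0],[0,0,-0.14]],[[0,0,0],[0,0,-0.14]],[[0,0,0],[0,0,-0.14]],[[0,0,0],[0,0,-0.14]],[[0,0,0],[0,0,-0.14]],[[0,0,0],[0,0,-0.14]],[[0,0,0],[0,0,-0.14]],[[0,0,0],[0,0,-0.14]],[[0,0,0],[0,0,-0.14]],[[0,0,0],[0,0,-0.14]],[[0,0,0],[0,0,-0.06]],[[0,0,0],[0,0,0]]]'
python3 - <<'E'
from h import *
Rt=Rdown(150)*R.from_rotvec([0,-.435,0]); go(521.8-1,-220.6+.5,31,Rt=Rt,off=180)
E
```

```text
time: 30.45
ee_pos: [423.9, -164.3, 278.1]
tcp_rot: [0.056, 0.943, -0.253, 0.209]
ft_force: [0.7, -0.6, -0.1]
finger_gap: 0.797
grip_force: 0.0
time: 31.65
ee_pos: [424.2, -164.5, 275.2]
tcp_rot: [0.191, 0.817, 0.536, 0.097]
ft_force: [-0.7, 0.6, 0.3]
finger_gap: 0.796
grip_force: 0.0
time: 32.85
ee_pos: [424.1, -164.5, 275.3]
tcp_rot: [0.207, 0.254, 0.943, -0.055]
ft_force: [0.2, 0.6, -0.5]
finger_gap: 0.799
grip_force: 0.0
t 32.9 shift [ 1.5  0.1 88.5] turn [ 0.001 -0.003 -0.003] | ee [ 424.1 -164.5  275.3] j [-0.52  0.13  2.12  0.    0.46 -1.57] F [ 0.2  0.6 -0.5] gap 75.1
```

```bash
python3 -m jog '[[[0,0,20],[0,0,0]],[[0.5,0,30],[0,0,0]],[[0.5,0,25],[0,0,0]],[[0.5,0,14],[0,0,0]],[[0,0,0],[0,0,0]]]'
python3 -m jog '[[[0,0,0],[0,0,0]],[[0,0,0],[0,0,0]],[[0,0,0],[0,0,0]],[[0,0,0],[0,0,0]],[[0,0,0],[0,0,0]],[[0,0,0],[0,0,0]]]' 0 25
python3 -m jog '[[[-4.2,0,-9.1],[0,0,0]],[[-5.2,0,-11.3],[0,0,0]],[[-5.2,0,-11.3],[0,0,0]],[[-18,0,0.9],[0,0.1,0]],[[-18,0,0.9],[0,0.1,0]],[[-18,0,0.9],[0,0.1,0]],[[-18,0,0.9],[0,0.1,0]],[[-18,0,0.9],[0,0.1,0]],[[-18,0,0.9],[0,0.1,0]],[[-18,0,0.9],[0,0.1,0]],[[0,0,0],[0,0,0]]]'
python3 -m jog '[[[-18,0,0.9],[0,0.1,0]],[[-18,0,0.9],[0,0.1,0]],[[-18,0,0.9],[0,0.1,0]],[[-18,0,0.9],[0,0.1,0]],[[-18,0,0.9],[0,0.1,0]],[[-18,0,0.9],[0,0.1,0]],[[-18,0,0.9],[0,0.1,0]],[[-18,0,0.9],[0,0.1,0]],[[-12.8,0,0.4],[0,0.071,0]],[[0,0,0],[0,0,0]],[[0,0,0],[0,0,0]]]'
python3 -m jog '[[[-9,0,4.2],[0,0,0]],[[-9,0,4.2],[0,0,0]],[[-9,0,4.2],[0,0,0]],[[-4,0,1.8],[0,0,0]],[[0,0,0],[0,0,0]],[[0,0,0],[0,0,0]]]'
python3 - <<'E'
from h import *
Rt=Rdown(150)*R.from_rotvec([0,1.136,0]); go(521.8-1,-220.6+.5,26,Rt=Rt,off=180)
E
```

```text
time: 33.35
ee_pos: [455.3, -182.4, 192.3]
tcp_rot: [0.206, 0.255, 0.943, -0.054]
ft_force: [-0.6, 0.1, 0.1]
finger_gap: 0.8
grip_force: 0.0
time: 33.95
ee_pos: [455.3, -182.4, 195.3]
tcp_rot: [0.208, 0.254, 0.943, -0.055]
ft_force: [-2.2, 1.2, 5.8]
finger_gap: 0.49
grip_force: 25.0
time: 35.05
ee_pos: [563.9, -245.8, 237.8]
tcp_rot: [-0.128, 0.258, 0.957, 0.035]
ft_force: [0.4, -0.2, -1.4]
finger_gap: 0.49
grip_force: 25.0
time: 36.15
ee_pos: [661.9, -302.1, 141.2]
tcp_rot: [-0.52, 0.218, 0.814, 0.141]
ft_force: [0.7, -0.2, -0.8]
finger_gap: 0.486
grip_force: 25.0
time: 36.75
ee_pos: [662.4, -302.4, 107.2]
tcp_rot: [-0.52, 0.218, 0.814, 0.141]
ft_force: [-0.1, 0.1, -0.2]
finger_gap: 0.49
grip_force: 25.0
t 36.8 shift [-4.7  0.5  2.7] turn [ 0.003 -0.002  0.001] | ee [ 662.4 -302.4  107.2] j [-0.52  1.07  0.98  0.    2.22 -1.57] F [-0.1  0.1 -0.2] gap 46.1
```

```bash
python3 -m jog '[[[-1.8,0,0.8],[0,0,0]],[[-1.4,0,0.6],[0,0,0]],[[0,0,0],[0,0,0]],[[0,0,0],[0,0,0]]]'
python3 -m jog '[[[-0.9,0,0.4],[0,0,0]],[[0,0,0],[0,0,0]],[[0,0,0],[0,0,0]]]'
python3 -m jog '[[[-0.9,0,0.4],[0,0,0]],[[0,0,0],[0,0,0]],[[0,0,0],[0,0,0]]]'
```

```text
time: 37.15
ee_pos: [662.5, -302.4, 105.7]
tcp_rot: [-0.52, 0.218, 0.813, 0.142]
ft_force: [-0.3, -0.5, 6.6]
finger_gap: 0.492
grip_force: 25.0
time: 37.45
ee_pos: [662.4, -302.5, 105.5]
tcp_rot: [-0.52, 0.218, 0.813, 0.142]
ft_force: [-1.7, -1.8, 8.4]
finger_gap: 0.49
grip_force: 25.0
time: 37.75
ee_pos: [662.4, -302.5, 105.2]
tcp_rot: [-0.521, 0.218, 0.813, 0.142]
ft_force: [-0.4, -1.4, 11.4]
finger_gap: 0.489
grip_force: 25.0
```

```bash
python3 -m jog '[[[0,0,0],[0,0,0]],[[0,0,0],[0,0,0]],[[0,0,0],[0,0,0]],[[0,0,0],[0,0,0]]]' 0.8
python3 -m jog '[[[18,0,0.9],[0,-0.1,0]],[[18,0,0.9],[0,-0.1,0]],[[18,0,0.9],[0,-0.1,0]],[[18,0,0.9],[0,-0.1,0]],[[18,0,0.9],[0,-0.1,0]],[[18,0,0.9],[0,-0.1,0]],[[18,0,0.9],[0,-0.1,0]],[[18,0,0.9],[0,-0.1,0]],[[18,0,0.9],[0,-0.1,0]],[[18,0,0.9],[0,-0.1,0]],[[18,0,0.9],[0,-0.1,0]],[[6.5,0,0.1],[0,-0.036,0]]]'
python3 -m jog '[[[0,0,0],[0,0,0]],[[0,0,-15],[0,0,0]],[[0,0,-30],[0,0,0]],[[0,0,-40],[0,0,0]],[[0,0,-40],[0,0,0]],[[0,0,-40],[0,0,0]],[[0,0,-30],[0,0,0]],[[0,0,0],[0,0,0]],[[0,0,0],[0,0,0]]]' 0.9
python3 - <<'E'
from h import *
import pickle
go(521,-220,21,150)
f=grab_frame("wrist"); pickle.dump(f,open("w8.pkl","wb")); save(f,"w8")
E
```

```text
time: 38.15
ee_pos: [662.5, -302.4, 105.3]
tcp_rot: [-0.521, 0.218, 0.813, 0.142]
ft_force: [-0.2, -1.5, 11.4]
finger_gap: 0.781
grip_force: 0.0
time: 39.35
ee_pos: [518.8, -219.1, 207.3]
tcp_rot: [-0.0, 0.26, 0.966, 0.001]
ft_force: [0.7, -0.0, 0.1]
finger_gap: 0.8
grip_force: 0.0
time: 40.25
ee_pos: [521.6, -221.4, 401.7]
tcp_rot: [-0.0, 0.26, 0.966, 0.001]
ft_force: [-0.5, -0.5, -1.2]
finger_gap: 0.902
grip_force: 0.0
t 40.2 shift [  1.    0.5 181.7] turn [ 0.002 -0.001 -0.002] | ee [ 521.6 -221.4  401.7] j [-0.52  0.27  1.53  0.    1.35 -1.57] F [-0.5 -0.5 -1.2] gap 84.8
```

View pics/w8.png

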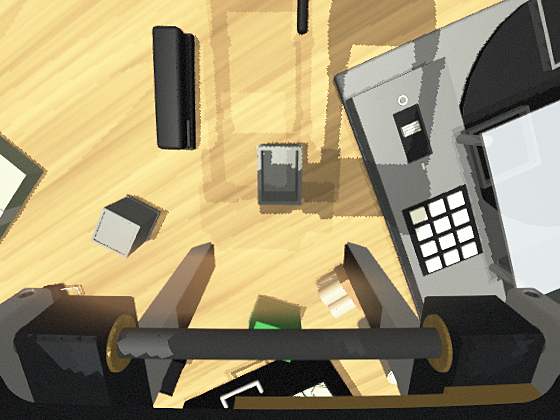

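Run:
```python
from h import *
import pickle
f=pickle.load(open("w8.pkl","rb"))
# refine rim corners by dark interior/rim threshold
W=np.array([px2w(f,u,v,60)[:2] for u,v in((258.5,145),(301.5,145),(301.5,205),(258.5,205))]); print(W.mean(0),np.linalg.norm(np.roll(W,-1,0)-W,axis=1))
d=W[0]-W[3]+W[1]-W[2]; print(np.degrees(np.arctan2(d[1],d[0])))
c=W.mean(0); go(c[0],c[1],22,150)
```

```text
[ 498.59678959 -205.55795625] [45.33257724 65.45707239 47.85008001 65.44076608]
149.85839902026808
t 40.3 shift [ 26.7   1.8 179.5] turn [ 0.002 -0.004 -0.002] | ee [ 521.3 -221.2  400.4] j [-0.52  0.27  1.53  0.    1.35 -1.57] F [-0.2  0.2 -1. ] gap 84.9
```

```bash
python3 -m jog '[[[12,0.9,0],[0,0,0]],[[12,0.9,0],[0,0,0]],[[0,0,30],[0,0,0]],[[0,0,40],[0,0,0]],[[0,0,40],[0,0,0]],[[0,0,40],[0,0,0]],[[0,0,19],[0,0,0]],[[0,0,10],[0,0,0]],[[0,0,0],[0,0,0]]]'
python3 -m jog '[[[0,0,0],[0,0,0]],[[0,0,0],[0,0,0]],[[0,0,0],[0,0,0]],[[0,0,0],[0,0,0]],[[0,0,0],[0,0,0]],[[0,0,0],[0,0,0]],[[0,0,0],[0,0,0]],[[0,0,0],[0,0,0]]]' 0 20
python3 -m jog '[[[0,0,-20],[0,0,0]],[[0,0,-30],[0,0,0]],[[0,0,-30],[0,0,0]],[[0,0,-20],[0,0,0]],[[0,0,-10],[0,0,0]],[[0,0,-10],[0,0,0]],[[0,0,0],[0,0,0]],[[0,0,0],[0,0,0]]]'
python3 - <<'E'
from h import *
s=st(); e=s["ee_pos"]
import pickle
f=grab_frame("wrist"); pickle.dump(f,open("w9.pkl","wb")); save(f,"w9")
go(511.5,142.5,60,174.2)
E
```

```text
time: 41.2
ee_pos: [500.2, -206.3, 221.1]
tcp_rot: [-0.003, 0.26, 0.966, 0.002]
ft_force: [0.7, -0.6, -0.3]
finger_gap: 0.897
grip_force: 0.0
time: 42.0
ee_pos: [501.4, -207.2, 223.0]
tcp_rot: [-0.0, 0.26, 0.966, 0.001]
ft_force: [-1.7, -0.3, 4.6]
finger_gap: 0.488
grip_force: 20.0
time: 42.8
ee_pos: [501.1, -207.2, 341.6]
tcp_rot: [-0.002, 0.26, 0.966, 0.001]
ft_force: [1.0, -0.5, -0.0]
finger_gap: 0.489
grip_force: 20.0
t 42.9 shift [166.1 307.5  83.6] turn [ 0.003 -0.004 -0.425] | ee [ 501.1 -207.2  341.3] j [-0.52  0.27  1.68  0.    1.2  -1.57] F [-0.4 -0.3 -1.2] gap 46.1
```

Run:
```python
from h import *
import pickle
f=pickle.load(open("w9.pkl","rb")); s=st(); Rc=Rq(s["tcp_rot"]); P=lambda x,y,z:np.round(w2px(f,s["ee_pos"]+Rc.apply([x,y,z])),1)
for x in(-31,-28,0,28,31): print(x,P(x,0,162),P(x,0,222),P(x,20,162))
g=cv2.cvtColor(f["img"],cv2.COLOR_BGR2GRAY).astype(int)
for u in (270,280,290): print(u,[(v,g[v,u]) for v in range(150,330,3)])
```

```text
-31 [278.3 330.6] [278.5 278.4] [313.7 330.5]
-28 [278.3 326.2] [278.5 274.8] [313.9 326.1]
0 [278.2 281.8] [278.4 240.1] [315.7 281.8]
28 [278.1 232.4] [278.4 202.6] [317.7 232.4]
31 [278.1 226.8] [278.4 198.5] [317.9 226.7]
270 [(150, np.int64(217)), (153, np.int64(216)), (156, np.int64(208)), (159, np.int64(212)), (162, np.int64(205)), (165, np.int64(206)), (168, np.int64(201)), (171, np.int64(191)), (174, np.int64(105)), (177, np.int64(124)), (180, np.int64(117)), (183, np.int64(113)), (186, np.int64(102)), (189, np.int64(103)), (192, np.int64(103)), (195, np.int64(84)), (198, np.int64(69)), (201, np.int64(75)), (204, np.int64(68)), (207, np.int64(68)), (210, np.int64(70)), (213, np.int64(73)), (216, np.int64(66)), (219, np.int64(190)), (222, np.int64(101)), (225, np.int64(105)), (228, np.int64(86)), (231, np.int64(90)), (234, np.int64(93)), (237, np.int64(90)), (240, np.int64(95)), (243, np.int64(92)), (246, np.int64(91)), (249, np.int64(88)), (252, np.int64(86)), (255, np.int64(94)), (258, np.int64(91)), (261, np.int64(92)), (264, np.int64(94)), (267, np.int64(92)), (270, np.in
[... 2273 characters left out ...]
(93)), (231, np.int64(91)), (234, np.int64(86)), (237, np.int64(88)), (240, np.int64(92)), (243, np.int64(90)), (246, np.int64(89)), (249, np.int64(91)), (252, np.int64(89)), (255, np.int64(91)), (258, np.int64(87)), (261, np.int64(89)), (264, np.int64(93)), (267, np.int64(90)), (270, np.int64(94)), (273, np.int64(96)), (276, np.int64(82)), (279, np.int64(84)), (282, np.int64(79)), (285, np.int64(83)), (288, np.int64(83)), (291, np.int64(79)), (294, np.int64(81)), (297, np.int64(80)), (300, np.int64(81)), (303, np.int64(79)), (306, np.int64(83)), (309, np.int64(79)), (312, np.int64(78)), (315, np.int64(73)), (318, np.int64(76)), (321, np.int64(71)), (324, np.int64(86)), (327, np.int64(231))]
```

Run:
```python
from h import *
import pickle
f=pickle.load(open("w9.pkl","rb"))
g=cv2.cvtColor(f["img"],cv2.COLOR_BGR2GRAY).astype(int)
for u in (270,280): print(u,[(v,*map(int,f["img"][v,u])) for v in range(318,345,2)])
for v in (205,235,260,300): print(v,[(u,int(g[v,u])) for u in range(225,340,2)])
```

```text
270 [(318, 71, 75, 80), (320, 69, 75, 75), (322, 84, 93, 92), (324, 84, 89, 89), (326, 106, 141, 168), (328, 139, 210, 252), (330, 40, 37, 37), (332, 48, 52, 51), (334, 51, 50, 53), (336, 57, 59, 57), (338, 59, 58, 57), (340, 54, 59, 58), (342, 52, 52, 54), (344, 59, 63, 62)]
280 [(318, 68, 78, 78), (320, 65, 74, 73), (322, 86, 94, 91), (324, 86, 88, 88), (326, 112, 148, 174), (328, 136, 210, 252), (330, 35, 34, 32), (332, 48, 52, 49), (334, 56, 57, 55), (336, 49, 51, 51), (338, 53, 54, 55), (340, 56, 59, 57), (342, 60, 61, 61), (344, 54, 58, 55)]
205 [(225, 189), (227, 190), (229, 196), (231, 198), (233, 191), (235, 193), (237, 196), (239, 200), (241, 130), (243, 70), (245, 74), (247, 73), (249, 74), (251, 68), (253, 78), (255, 69), (257, 71), (259, 73), (261, 70), (263, 70), (265, 69), (267, 72), (269, 69), (271, 71), (273, 68), (275, 74), (277, 71), (279, 73), (281, 70), (283, 72), (285, 70), (287, 73), (289, 68), (291, 71), (293, 73), (295, 69), (297, 69), (299, 74), (301, 70), (303, 71), (305, 75), (307, 74), (309, 65), (311, 74), (313, 71), (315, 67), (317, 98), (319, 103), (32
[... 1379 characters left out ...]
), (333, 106), (335, 107), (337, 105), (339, 106)]
300 [(225, 76), (227, 71), (229, 74), (231, 73), (233, 73), (235, 68), (237, 103), (239, 100), (241, 95), (243, 80), (245, 80), (247, 78), (249, 82), (251, 86), (253, 86), (255, 87), (257, 81), (259, 82), (261, 82), (263, 80), (265, 82), (267, 80), (269, 80), (271, 80), (273, 81), (275, 77), (277, 72), (279, 74), (281, 84), (283, 80), (285, 80), (287, 79), (289, 78), (291, 81), (293, 75), (295, 78), (297, 75), (299, 79), (301, 81), (303, 80), (305, 80), (307, 78), (309, 83), (311, 79), (313, 81), (315, 80), (317, 93), (319, 103), (321, 104), (323, 62), (325, 65), (327, 68), (329, 69), (331, 74), (333, 74), (335, 107), (337, 117), (339, 111)]
```

```bash
python3 -m jog '[[[20.5,38.4,0],[0,0,0]],[[20.5,38.4,0],[0,0,0]],[[20.5,38.4,0],[0,0,0]],[[20.5,38.4,0],[0,0,0]],[[20.5,38.4,0],[0,0,0]],[[20.5,38.4,0],[0,0,0]],[[20.5,38.4,0],[0,0,0]],[[20.5,38.4,0],[0,0,0]],[[0,0,0],[0,0,-0.11]],[[0,0,0],[0,0,-0.11]],[[0,0,0],[0,0,-0.11]],[[0,0,0],[0,0,-0.095]]]'
python3 -m jog '[[[0,0,0],[0,0,0]],[[0,0,0],[0,0,0]],[[0,0,0],[0,0,0]]]'
python3 - <<'E'
from h import *
go(516,142,55,174.2)
E
```

```text
time: 44.05
ee_pos: [513.4, 141.0, 342.1]
tcp_rot: [-0.002, 0.048, 0.999, 0.001]
ft_force: [-0.5, -0.3, -0.8]
finger_gap: 0.486
grip_force: 20.0
time: 44.35
ee_pos: [513.6, 140.6, 343.0]
tcp_rot: [-0.001, 0.051, 0.999, 0.001]
ft_force: [0.3, 0.3, -0.5]
finger_gap: 0.488
grip_force: 20.0
t 44.4 shift [-2.4  1.4 89. ] turn [ 0.002 -0.002 -0.001] | ee [513.6 140.6 343. ] j [ 0.14  0.26  1.69  0.    1.19 -1.33] F [ 0.3  0.3 -0.5] gap 45.8
```

```bash
python3 -m jog '[[[-2.4,-1,0],[0,0,0]],[[0,0,20],[0,0,0]],[[0,0,30],[0,0,0]],[[0,0,20],[0,0,0]],[[0,0,5],[0,0,0]],[[0,0,0],[0,0,0]],[[0,0,0],[0,0,0]]]'
python3 -c "
from h import *
go(516,142,53,174.2)"
python3 -m jog '[[[0,0,3],[0,0,0]],[[0,0,3],[0,0,0]],[[0,0,0],[0,0,0]],[[0,0,0],[0,0,0]]]'
```

```text
time: 45.05
ee_pos: [516.6, 139.7, 269.4]
tcp_rot: [0.0, 0.051, 0.999, 0.002]
ft_force: [0.3, 0.5, -1.2]
finger_gap: 0.485
grip_force: 20.0
t 45.0 shift [ 0.8  2.2 17.4] turn [0.003 0.001 0.   ] | ee [516.6 139.7 269.4] j [ 0.13  0.33  1.79  0.    1.02 -1.34] F [ 0.3  0.5 -1.2] gap 45.6
time: 45.45
ee_pos: [515.9, 139.7, 262.6]
tcp_rot: [-0.0, 0.05, 0.999, 0.001]
ft_force: [-0.2, -0.2, -1.4]
finger_gap: 0.487
grip_force: 20.0
```

```bash
python3 -m jog '[[[0,2.2,0],[0,0,0]],[[0,0,0],[0,0,0]],[[0,0,0],[0,0,0]]]'
python3 -m jog '[[[0,0,3],[0,0,0]],[[0,0,3],[0,0,0]],[[0,0,0],[0,0,0]],[[0,0,0],[0,0,0]]]'
python3 -m jog '[[[0,0,2],[0,0,0]],[[0,0,2],[0,0,0]],[[0,0,0],[0,0,0]],[[0,0,0],[0,0,0]]]'
```

```text
time: 45.75
ee_pos: [516.1, 141.9, 262.5]
tcp_rot: [-0.0, 0.05, 0.999, 0.001]
ft_force: [0.6, -0.1, -0.7]
finger_gap: 0.485
grip_force: 20.0
time: 46.15
ee_pos: [516.0, 141.8, 256.2]
tcp_rot: [-0.001, 0.05, 0.999, 0.001]
ft_force: [0.8, -0.1, -1.0]
finger_gap: 0.486
grip_force: 20.0
time: 46.55
ee_pos: [516.2, 141.9, 253.0]
tcp_rot: [-0.0, 0.05, 0.999, 0.001]
ft_force: [-0.9, -0.1, 4.2]
finger_gap: 0.489
grip_force: 20.0
```

```bash
python3 -m jog '[[[0,0,0],[0,0,0]],[[0,0,0],[0,0,0]],[[0,0,0],[0,0,0]],[[0,0,0],[0,0,0]],[[0,0,-15],[0,0,0]],[[0,0,-30],[0,0,0]],[[0,0,-40],[0,0,0]],[[0,0,-40],[0,0,0]],[[0,0,-30],[0,0,0]],[[0,0,0],[0,0,0]],[[0,0,0],[0,0,0]]]' 0.65
python3 - <<'E'
from h import *
import pickle
f=grab_frame("wrist"); pickle.dump(f,open("w10.pkl","wb")); save(f,"w10"); ft=grab_frame("top"); pickle.dump(ft,open("top1.pkl","wb")); save(ft,"top1")
g=cv2.cvtColor(f["img"],cv2.COLOR_BGR2GRAY).astype(int)
a=np.radians(-5.76); S=lambda x,y,z:(512+np.cos(a)*x-np.sin(a)*y,142.4+np.sin(a)*x+np.cos(a)*y,z)
for n,(hx,hy,z) in {"rim":(31,23,90),"wall":(38,30,42)}.items(): print(n,[np.round(w2px(f,S(i*hx,j*hy,z)),0) for i,j in((1,0),(-1,0),(0,1),(0,-1))])
u=int(w2px(f,S(0,0,90))[0]); v=int(w2px(f,S(0,0,90))[1]); print(u,v)
print([(r,int(g[r,u])) for r in range(v-60,v+60,2)]); print([(c,int(g[v,c])) for c in range(u-50,u+50,2)])
E
```

```text
time: 47.65
ee_pos: [516.1, 141.4, 407.5]
tcp_rot: [-0.0, 0.05, 0.999, 0.001]
ft_force: [-0.9, -0.0, 0.3]
finger_gap: 0.647
grip_force: 0.0
rim [array([279., 231.]), array([279., 172.]), array([301., 202.]), array([256., 202.])]
wall [array([279., 223.]), array([279., 160.]), array([304., 192.]), array([253., 192.])]
278 202
[(142, 200), (144, 201), (146, 219), (148, 103), (150, 151), (152, 164), (154, 177), (156, 41), (158, 64), (160, 137), (162, 175), (164, 84), (166, 68), (168, 79), (170, 67), (172, 142), (174, 172), (176, 183), (178, 185), (180, 186), (182, 188), (184, 193), (186, 81), (188, 89), (190, 87), (192, 91), (194, 86), (196, 89), (198, 90), (200, 94), (202, 91), (204, 90), (206, 111), (208, 124), (210, 129), (212, 89), (214, 87), (216, 70), (218, 73), (220, 70), (222, 73), (224, 70), (226, 69), (228, 65), (230, 126), (232, 114), (234, 19), (236, 27), (238, 28), (240, 33), (242, 29), (244, 30), (246, 32), (248, 25), (250, 36), (252, 42), (254, 48), (256, 42), (258, 111), (260, 236)]
[(228, 64), (230, 64), (232, 66), (234, 60), (236, 54), (238, 61), (240, 55), (242, 56), (244, 60), (246, 56), (248, 61), (250, 38), (252, 22), (254, 55), (256, 92), (258, 92), (260, 63), (262, 70), (264, 87), (266, 87), (268, 92), (270, 92), (272, 91), (274, 92), (276, 88), (278, 91), (280, 86), (282, 92), (284, 91), (286, 88), (288, 88), (290, 96), (292, 90), (294, 91), (296, 67), (298, 71), (300, 90), (302, 89), (304, 66), (306, 26), (308, 28), (310, 24), (312, 24), (314, 27), (316, 25), (318, 28), (320, 20), (322, 35), (324, 28), (326, 16)]
```

Run:
```python
from h import *
import pickle
a=pickle.load(open("top0.pkl","rb"))["img"]; f=pickle.load(open("top1.pkl","rb")); b=f["img"]
d=cv2.absdiff(a,b).max(2); print("diff small", d[235:262,390:420].mean(), "stapler",d[255:310,330:375].mean(),"rolls",d[155:185,312:350].mean())
def blobs(im):
    h=cv2.cvtColor(im,cv2.COLOR_BGR2HSV); m=((h[...,1]<45)&(h[...,2]>85)).astype(np.uint8); m[:,:300]=0; m[:180]=0; m[280:]=0; m[:,460:]=0
    n,l,s,c=cv2.connectedComponentsWithStats(m)
    for i in range(1,n):
        if s[i,4]>80:
            r=cv2.minAreaRect(np.argwhere(l==i)[:,::-1].astype(np.float32)); bx=cv2.boxPoints(r); W=np.array([px2w(f,*p,60)[:2] for p in bx]); d=W[1]-W[0]
            print(s[i,4],W.mean(0).round(1),np.linalg.norm(d).round(0),np.linalg.norm(W[2]-W[1]).round(0),(np.degrees(np.arctan2(d[1],d[0]))%90).round(1))
print("t0");blobs(a);print("t1");blobs(b)
e=pickle.load(open("w8.pkl","rb"))
W=np.array([px2w(e,u,v,60)[:2] for u,v in((112,200),(144,211),(131,256),(94,242))]);print(W.mean(0).round(1),W.round(0).tolist())
go(457.5,-405,150,123.7)
```

```text
diff small 1.9444444444444444 stapler 2.196767676767677 rolls 2.221052631578947
t0
321 [ 574.1 -360.2] 61.0 43.0 84.1
247 [ 457.5 -402.5] 45.0 44.0 29.5
t1
243 [ 457.8 -402.5] 44.0 44.0 30.7
[ 457.5 -394.8] [[427.0, -382.0], [456.0, -358.0], [492.0, -406.0], [456.0, -433.0]]
t 47.8 shift [   2.7 -549.5   55.7] turn [-0.    -0.005  0.882] | ee [515.7 141.4 405.7] j [ 0.14  0.22  1.59  0.    1.34 -1.33] F [-0.5  0.8 -0. ] gap 61.1
```

```bash
python3 -m jog '[[[-32,0.6,0],[0,0,0.13]],[[-31,4.6,0],[0,0,0.13]],[[-30,8.5,0],[0,0,0.13]],[[0,0,0],[0,0,0.13]],[[0,0,0],[0,0,0.13]],[[0,0,0],[0,0,0.13]],[[0,0,0],[0,0,0.13]],[[0,0,0],[0,0,0.13]],[[0,0,0],[0,0,0.13]],[[0,0,0],[0,0,0.13]],[[0,0,0],[0,0,0.13]],[[0,0,0],[0,0,0.13]]]' 0.6
python3 -m jog '[[[0,0,0],[0,0,0.011]],[[0,0,0],[0,0,0]],[[0,0,0],[0,0,0]]]'
python3 - <<'E'
from h import *
go(610.6,133.5,124.8,84.2)
E
```

```text
time: 48.95
ee_pos: [610.2, 133.5, 404.8]
tcp_rot: [-0.003, 0.74, 0.673, -0.001]
ft_force: [0.2, 0.3, -0.5]
finger_gap: 0.602
grip_force: 0.0
time: 49.25
ee_pos: [610.4, 133.6, 406.4]
tcp_rot: [-0.002, 0.741, 0.671, -0.0]
ft_force: [-0.5, 0.2, -0.3]
finger_gap: 0.603
grip_force: 0.0
t 49.2 shift [-0.3  0.5 82.6] turn [-0.003 -0.002  0.002] | ee [610.4 133.6 406.4] j [0.1  0.35 1.39 0.   1.4  0.2 ] F [-0.5  0.2 -0.3] gap 56.7
```

```bash
python3 -m jog '[[[0,0,20],[0,0,0]],[[0,0,30],[0,0,0]],[[0,0,22],[0,0,0]],[[0,0,10.5],[0,0,0]],[[0,0,0],[0,0,0]]]'
python3 -m jog '[[[0,0,0],[0,0,0]],[[0,0,0],[0,0,0]],[[0,0,0],[0,0,0]],[[0,0,0],[0,0,0]],[[0,0,0],[0,0,0]],[[0,0,0],[0,0,0]]]' 0 15
python3 -m jog '[[[0,0,0],[0,0,-0.06]],[[0,0,0],[0,0,-0.08]],[[0,0,0],[0,0,-0.08]],[[0,0,0],[0,0,-0.08]],[[0,0,0],[0,0,-0.08]],[[0,0,0],[0,0,-0.08]],[[0,0,0],[0,0,-0.08]],[[0,0,0],[0,0,-0.08]],[[0,0,0],[0,0,-0.08]],[[0,0,0],[0,0,-0.08]],[[0,0,0],[0,0,-0.08]],[[0,0,0],[0,0,-0.08]]]'
python3 -m jog '[[[0,0,0],[0,0,-0.08]],[[0,0,0],[0,0,-0.08]],[[0,0,0],[0,0,-0.08]],[[0,0,0],[0,0,-0.08]],[[0,0,0],[0,0,-0.08]],[[0,0,0],[0,0,-0.08]],[[0,0,0],[0,0,-0.08]],[[0,0,0],[0,0,-0.05]],[[0,0,0],[0,0,-0.02]],[[0,0,0],[0,0,0]],[[0,0,0],[0,0,0]]]'
python3 - <<'E'
from h import *
go(610.6,133.5,124.8,174.2)
E
```

```text
time: 49.75
ee_pos: [609.9, 133.8, 323.2]
tcp_rot: [-0.002, 0.742, 0.671, -0.001]
ft_force: [-0.4, -0.4, 0.4]
finger_gap: 0.605
grip_force: 0.0
time: 50.35
ee_pos: [610.6, 133.8, 325.2]
tcp_rot: [-0.001, 0.742, 0.671, 0.001]
ft_force: [1.0, 0.6, 0.7]
finger_gap: 0.168
grip_force: 15.0
time: 51.55
ee_pos: [610.4, 133.7, 325.2]
tcp_rot: [-0.001, 0.356, 0.934, 0.001]
ft_force: [-0.2, -0.3, 1.7]
finger_gap: 0.17
grip_force: 15.0
time: 52.65
ee_pos: [610.3, 133.6, 325.2]
tcp_rot: [-0.0, 0.051, 0.999, 0.001]
ft_force: [-1.1, -1.8, 3.8]
finger_gap: 0.171
grip_force: 15.0
t 52.6 shift [-0.3 -0.1  1.4] turn [ 0.002 -0.001 -0.001] | ee [610.3 133.6 325.2] j [ 0.1   0.4   1.52  0.    1.22 -1.37] F [-1.1 -1.8  3.8] gap 16.0
```

```bash
python3 -m jog '[[[0,0,0],[0,0,0]],[[0,0,0],[0,0,0]],[[0,0,0],[0,0,0]],[[0,0,-15],[0,0,0]],[[0,0,-30],[0,0,0]],[[0,0,-30],[0,0,0]],[[0,0,-10],[0,0,0]],[[0,0,0],[0,0,0]],[[0,0,0],[0,0,0]]]' 0.6
python3 - <<'E'
from h import *
import pickle
f=grab_frame("wrist"); pickle.dump(f,open("w11.pkl","wb")); save(f,"w11")
g=cv2.GaussianBlur(cv2.cvtColor(f["img"],cv2.COLOR_BGR2GRAY),(1,1),0).astype(int)
c=(511.5,142.8); a=np.radians(-5.76)
# rectified patch of plane z=42 in sorter axes, 0.5 mm/px, ±50 mm
xs=np.arange(-50,50,.5); X,Y=np.meshgrid(xs,xs,indexing='ij')
mp=np.array([[w2px(f,(c[0]+np.cos(a)*x-np.sin(a)*y,c[1]+np.sin(a)*x+np.cos(a)*y,42)) for y in xs] for x in xs]).astype(np.float32)
p=cv2.remap(f["img"],mp[...,0],mp[...,1],cv2.INTER_LINEAR); cv2.imwrite("pics/rect.png",p)
q=cv2.cvtColor(p,cv2.COLOR_BGR2GRAY).astype(float)
# template: square frame 52 inside/60 outside
best=[]
for sx in np.arange(-8,8.1,.5):
  for sy in np.arange(-8,8.1,.5):
    m=np.maximum(abs(X-sx),abs(Y-sy)); fr=(m>26)&(m<30); i=(m<25.5)&(m>21); o=(m>30.5)&(m<34)
    best.append((q[fr].mean()-.5*q[i].mean()-.5*q[o].mean(),sx,sy))
best.sort(reverse=True); print(best[:4])
print("rows",[int(v) for v in np.median(q[:,80:120],1)[::2]]); print("cols",[int(v) for v in np.median(q[80:120,:],0)[::2]])
go(457.7,-403,150,122)
E
```

```text
time: 53.55
ee_pos: [610.1, 133.6, 408.5]
tcp_rot: [-0.001, 0.051, 0.999, 0.001]
ft_force: [-0.5, 0.3, -0.1]
finger_gap: 0.605
grip_force: 0.0
[(np.float64(100.79000803559732), np.float64(1.0), np.float64(0.5)), (np.float64(99.93656372745397), np.float64(0.5), np.float64(0.5)), (np.float64(99.40687986090911), np.float64(1.0), np.float64(1.0)), (np.float64(98.53987949580932), np.float64(0.5), np.float64(1.0))]
rows [222, 221, 219, 219, 222, 199, 156, 154, 170, 179, 183, 145, 95, 87, 94, 94, 94, 93, 93, 87, 106, 168, 217, 231, 209, 138, 64, 61, 89, 93, 92, 91, 92, 92, 91, 91, 91, 89, 91, 91, 90, 91, 89, 90, 89, 90, 89, 89, 88, 89, 88, 88, 89, 89, 88, 88, 88, 88, 88, 88, 87, 88, 88, 88, 86, 86, 87, 86, 86, 86, 86, 86, 84, 79, 66, 62, 82, 138, 181, 193, 175, 116, 60, 64, 66, 65, 67, 64, 65, 64, 64, 65, 65, 65, 63, 64, 63, 62, 62, 62]
cols [94, 93, 93, 94, 93, 93, 93, 93, 94, 93, 93, 93, 93, 94, 93, 93, 93, 92, 91, 83, 112, 182, 225, 220, 196, 124, 42, 52, 80, 86, 87, 86, 86, 86, 84, 85, 85, 84, 85, 87, 88, 90, 90, 90, 91, 90, 89, 89, 89, 89, 89, 88, 89, 89, 88, 88, 88, 87, 86, 87, 88, 85, 84, 80, 56, 50, 51, 51, 50, 48, 49, 50, 50, 46, 33, 28, 45, 92, 100, 103, 92, 56, 34, 30, 31, 31, 41, 66, 66, 66, 64, 70, 74, 76, 79, 78, 80, 79, 79, 80]
t 53.6 shift [  96.7 -549.4   58.3] turn [ 0.    -0.005  0.91 ] | ee [610.  133.6 408. ] j [ 0.1   0.35  1.39  0.    1.41 -1.37] F [ 1.4 -0.5 -0.4] gap 56.1
```

```bash
python3 -m jog '[[[8,-45.8,0],[0,0,0]],[[8,-45.8,0],[0,0,0]],[[8,-45.8,0],[0,0,0]],[[8,-45.8,0],[0,0,0]],[[8,-45.8,0],[0,0,0]],[[8,-45.8,0],[0,0,0]],[[8,-45.8,0],[0,0,0]],[[8,-45.8,0],[0,0,0]],[[8,-45.8,0],[0,0,0]],[[8,-45.8,0],[0,0,0]],[[8,-45.8,0],[0,0,0]],[[8,-45.8,0],[0,0,0]]]' 1
python3 -m jog '[[[0,0,0],[0,0,0.13]],[[0,0,0],[0,0,0.13]],[[0,0,0],[0,0,0.13]],[[0,0,0],[0,0,0.13]],[[0,0,0],[0,0,0.13]],[[0,0,0],[0,0,0.13]],[[0,0,0],[0,0,0.13]],[[0,0,0],[0,0,0]],[[0,0,0],[0,0,0]],[[0,0,0],[0,0,0]]]'
python3 - <<'E'
from h import *
import pickle
f=grab_frame("wrist"); pickle.dump(f,open("w12.pkl","wb")); save(f,"w12")
def fit(f,c,ang,z,h,da=0):
    pass
c=(457.7,-403); xs=np.arange(-60,60,.75)
X,Y=np.meshgrid(xs,xs,indexing='ij')
mp=np.array([[w2px(f,(c[0]+x,c[1]+y,60)) for y in xs] for x in xs]).astype(np.float32)
p=cv2.remap(f["img"],mp[...,0],mp[...,1],cv2.INTER_LINEAR)
s=cv2.cvtColor(p,cv2.COLOR_BGR2HSV); m=((s[...,1]<60)&(s[...,2]>130)).astype(np.uint8)
n,l,st_,cc=cv2.connectedComponentsWithStats(m)
for i in range(1,n):
    if st_[i,4]>500:
        r=cv2.minAreaRect(np.argwhere(l==i).astype(np.float32)); print(st_[i,4]*.5625, c+np.array(r[0])*.75-60, np.array(r[1])*.75, r[2])
go(457.7,-403,11,122)
E
```

```text
time: 54.8
ee_pos: [458.1, -405.0, 406.5]
tcp_rot: [-0.002, 0.051, 0.999, 0.003]
ft_force: [0.5, -0.4, 0.5]
finger_gap: 0.999
grip_force: 0.0
time: 55.8
ee_pos: [459.1, -403.4, 407.7]
tcp_rot: [-0.002, 0.484, 0.875, 0.001]
ft_force: [-0.3, 0.8, 0.2]
finger_gap: 1.002
grip_force: 0.0
781.875 [ 465.79558487 -415.2426548 ] [45.27562523 21.35157394] 30.963754653930664
t 55.9 shift [  0.3  -1.1 198. ] turn [ 0.001 -0.004  0.002] | ee [ 459.1 -403.4  408. ] j [-0.84  0.33  1.42  0.    1.4  -1.4 ] F [-0.7  0.6  0.7] gap 94.0
```

```bash
python3 -m jog '[[[-1.4,0,10],[0,0,0]],[[0,0,30],[0,0,0]],[[0,0,40],[0,0,0]],[[0,0,40],[0,0,0]],[[0,0,40],[0,0,0]],[[0,0,25],[0,0,0]],[[0,0,12],[0,0,0]],[[0,0,0],[0,0,0]]]'
python3 -m jog '[[[0,0,0],[0,0,0]],[[0,0,0],[0,0,0]],[[0,0,0],[0,0,0]],[[0,0,0],[0,0,0]],[[0,0,0],[0,0,0]],[[0,0,0],[0,0,0]],[[0,0,0],[0,0,0]],[[0,0,0],[0,0,0]]]' 0 20
python3 -m jog '[[[0,0,-15],[0,0,0]],[[0,0,-15],[0,0,0]],[[5,-18,0],[0,0,-0.03]],[[5,-18,0],[0,0,-0.03]],[[5,-18,0],[0,0,-0.027]],[[0,0,0],[0,0,0]],[[0,0,10],[0,0,0]],[[0,0,10],[0,0,0]],[[0,0,8],[0,0,0]],[[0,0,0],[0,0,0]],[[0,0,0],[0,0,0]]]'
python3 -c "
from h import *
go(405,-420,11,127)"
```

```text
time: 56.65
ee_pos: [459.2, -403.7, 209.5]
tcp_rot: [-0.003, 0.484, 0.875, 0.002]
ft_force: [0.8, -0.3, -0.1]
finger_gap: 0.999
grip_force: 0.0
time: 57.45
ee_pos: [459.6, -404.2, 211.7]
tcp_rot: [-0.001, 0.485, 0.875, 0.001]
ft_force: [-0.6, -0.8, 3.9]
finger_gap: 0.492
grip_force: 19.9
time: 58.55
ee_pos: [406.8, -421.3, 212.7]
tcp_rot: [-0.002, 0.446, 0.895, 0.001]
ft_force: [0.1, -0.4, -0.0]
finger_gap: 0.486
grip_force: 19.9
t 58.5 shift [ 2.1 -0.7  2.7] turn [ 0.001 -0.004  0.001] | ee [ 406.8 -421.3  212.7] j [-0.92  0.46  1.75  0.    0.94 -1.57] F [ 0.1 -0.4 -0. ] gap 45.7
```

```bash
python3 -m jog '[[[0,0,1],[0,0,0]],[[0,0,0],[0,0,0]]]'
python3 -m jog '[[[0,0,0],[0,0,0]],[[0,0,0],[0,0,0]],[[0,0,0],[0,0,0]]]' 0.8
python3 -m jog '[[[18,0,0.9],[0,-0.1,0]],[[18,0,0.9],[0,-0.1,0]],[[18,0,0.9],[0,-0.1,0]],[[18,0,0.9],[0,-0.1,0]],[[6.3,0,0.1],[0,-0.035,0]],[[0,0,0],[0,0,0]],[[0,0,0],[0,0,0]]]'
python3 -m jog '[[[0,0,0],[0,0,0]],[[0,0,0],[0,0,0]],[[0,0,0],[0,0,0]],[[0,0,0],[0,0,0]],[[0,0,0],[0,0,0]],[[0,0,0],[0,0,0]]]' 0 25
python3 - <<'E'
from h import *
Rt=Rdown(127)*R.from_rotvec([0,-.435,0]); go(406.8,-421.3,31,Rt=Rt,off=180)
E
```

```text
time: 58.75
ee_pos: [406.6, -421.5, 212.3]
tcp_rot: [-0.001, 0.446, 0.895, 0.001]
ft_force: [0.5, -0.5, -0.9]
finger_gap: 0.49
grip_force: 19.9
time: 59.05
ee_pos: [406.5, -421.7, 212.7]
tcp_rot: [-0.001, 0.446, 0.895, 0.001]
ft_force: [0.0, -0.1, 0.1]
finger_gap: 0.711
grip_force: 0.0
time: 59.75
ee_pos: [361.0, -361.4, 196.4]
tcp_rot: [0.192, 0.436, 0.874, -0.095]
ft_force: [-0.8, -0.9, 0.5]
finger_gap: 0.8
grip_force: 0.0
time: 60.35
ee_pos: [360.8, -361.0, 195.9]
tcp_rot: [0.192, 0.436, 0.874, -0.095]
ft_force: [-0.3, -0.6, -0.3]
finger_gap: 0.49
grip_force: 24.9
t 60.4 shift [0.7 0.5 1.5] turn [ 0.001 -0.002 -0.   ] | ee [ 360.8 -361.   195.9] j [-0.92  0.33  2.12 -0.    0.26 -1.57] F [-0.3 -0.6 -0.3] gap 46.0
```

```bash
python3 -m jog '[[[-4.2,0,-9.1],[0,0,0]],[[-5.2,0,-11.3],[0,0,0]],[[-5.2,0,-11.3],[0,0,0]],[[-18,0,0.9],[0,0.1,0]],[[-18,0,0.9],[0,0.1,0]],[[-18,0,0.9],[0,0.1,0]],[[-18,0,0.9],[0,0.1,0]],[[-18,0,0.9],[0,0.1,0]],[[-18,0,0.9],[0,0.1,0]],[[-18,0,0.9],[0,0.1,0]],[[0,0,0],[0,0,0]]]'
python3 -m jog '[[[-18,0,0.9],[0,0.1,0]],[[-18,0,0.9],[0,0.1,0]],[[-18,0,0.9],[0,0.1,0]],[[-18,0,0.9],[0,0.1,0]],[[-18,0,0.9],[0,0.1,0]],[[-18,0,0.9],[0,0.1,0]],[[-18,0,0.9],[0,0.1,0]],[[-18,0,0.9],[0,0.1,0]],[[-12.8,0,0.4],[0,0.071,0]],[[0,0,0],[0,0,0]],[[0,0,0],[0,0,0]]]'
python3 -m jog '[[[-9,0,4.2],[0,0,0]],[[-9,0,4.2],[0,0,0]],[[-9,0,4.2],[0,0,0]],[[-5.4,0,2.5],[0,0,0]],[[0,0,0],[0,0,0]],[[0,0,0],[0,0,0]]]'
python3 - <<'E'
from h import *
Rt=Rdown(127)*R.from_rotvec([0,1.136,0]); go(406.8,-421.3,23,Rt=Rt,off=180)
E
```

```text
time: 61.45
ee_pos: [436.2, -461.5, 239.8]
tcp_rot: [-0.119, 0.442, 0.887, 0.06]
ft_force: [0.7, -0.2, -0.3]
finger_gap: 0.493
grip_force: 24.9
time: 62.55
ee_pos: [504.6, -551.5, 142.8]
tcp_rot: [-0.482, 0.376, 0.754, 0.241]
ft_force: [1.2, 0.0, -0.5]
finger_gap: 0.489
grip_force: 24.9
time: 63.15
ee_pos: [504.7, -551.8, 106.7]
tcp_rot: [-0.483, 0.375, 0.754, 0.241]
ft_force: [0.3, 0.3, -0.8]
finger_gap: 0.487
grip_force: 24.9
t 63.1 shift [-7.2  0.3  3.2] turn [ 0.    -0.003  0.001] | ee [ 504.7 -551.8  106.7] j [-0.92  1.1   0.9   0.    2.27 -1.57] F [ 0.3  0.3 -0.8] gap 45.8
```

```bash
python3 -m jog '[[[-2.7,0,1.2],[0,0,0]],[[-1.8,0,0.8],[0,0,0]],[[0,0,0],[0,0,0]],[[0,0,0],[0,0,0]]]'
python3 -m jog '[[[-0.9,0,0.4],[0,0,0]],[[0,0,0],[0,0,0]],[[0,0,0],[0,0,0]]]'
python3 -m jog '[[[-0.9,0,0.4],[0,0,0]],[[0,0,0],[0,0,0]],[[0,0,0],[0,0,0]]]'
```

```text
time: 63.55
ee_pos: [504.8, -551.9, 102.0]
tcp_rot: [-0.482, 0.375, 0.754, 0.241]
ft_force: [-0.1, -0.4, -2.0]
finger_gap: 0.488
grip_force: 24.9
time: 63.85
ee_pos: [504.8, -551.8, 101.0]
tcp_rot: [-0.482, 0.375, 0.754, 0.241]
ft_force: [0.6, -0.2, -0.7]
finger_gap: 0.491
grip_force: 24.9
time: 64.15
ee_pos: [504.8, -551.8, 99.9]
tcp_rot: [-0.482, 0.375, 0.754, 0.241]
ft_force: [0.1, 0.1, -0.3]
finger_gap: 0.487
grip_force: 24.9
```

```bash
python3 -m jog '[[[-0.9,0,0.4],[0,0,0]],[[0,0,0],[0,0,0]],[[0,0,0],[0,0,0]]]'
python3 -m jog '[[[-0.5,0,0.2],[0,0,0]],[[0,0,0],[0,0,0]],[[0,0,0],[0,0,0]]]'
```

```text
time: 64.45
ee_pos: [504.8, -551.9, 98.9]
tcp_rot: [-0.482, 0.375, 0.754, 0.241]
ft_force: [-0.1, 0.8, -0.6]
finger_gap: 0.491
grip_force: 24.9
time: 64.75
ee_pos: [504.8, -551.9, 98.4]
tcp_rot: [-0.482, 0.375, 0.754, 0.241]
ft_force: [0.5, -1.1, -0.2]
finger_gap: 0.487
grip_force: 24.9
```

```bash
python3 -m jog '[[[-0.9,0,0.4],[0,0,0]],[[0,0,0],[0,0,0]],[[0,0,0],[0,0,0]]]'
python3 -m jog '[[[-0.9,0,0.4],[0,0,0]],[[0,0,0],[0,0,0]],[[0,0,0],[0,0,0]]]'
```

```text
time: 65.05
ee_pos: [504.8, -552.0, 98.1]
tcp_rot: [-0.482, 0.375, 0.754, 0.241]
ft_force: [1.2, -0.9, 2.3]
finger_gap: 0.488
grip_force: 24.9
time: 65.35
ee_pos: [504.9, -552.0, 98.0]
tcp_rot: [-0.483, 0.375, 0.754, 0.241]
ft_force: [1.4, -3.2, 5.6]
finger_gap: 0.488
grip_force: 24.9
```

```bash
python3 -m jog '[[[0,0,0],[0,0,0]],[[0,0,0],[0,0,0]],[[0,0,0],[0,0,0]],[[0,0,0],[0,0,0]],[[2.7,0,-1.3],[0,0,0]]]' 0.8
python3 -m jog '[[[18,0,0.9],[0,-0.1,0]],[[18,0,0.9],[0,-0.1,0]],[[18,0,0.9],[0,-0.1,0]],[[18,0,0.9],[0,-0.1,0]],[[18,0,0.9],[0,-0.1,0]],[[18,0,0.9],[0,-0.1,0]],[[18,0,0.9],[0,-0.1,0]],[[18,0,0.9],[0,-0.1,0]]]'
python3 -m jog '[[[18,0,0.9],[0,-0.1,0]],[[18,0,0.9],[0,-0.1,0]],[[18,0,0.9],[0,-0.1,0]],[[18,0,0.9],[0,-0.1,0]],[[18,0,0.9],[0,-0.1,0]],[[18,0,0.9],[0,-0.1,0]],[[18,0,0.9],[0,-0.1,0]],[[12.8,0,0.4],[0,-0.071,0]],[[0,0,0],[0,0,0]],[[0,0,0],[0,0,0]]]'
python3 -m jog '[[[0,0,0],[0,0,0]],[[0,0,0],[0,0,0]],[[0,0,0],[0,0,0]],[[0,0,0],[0,0,0]],[[0,0,0],[0,0,0]],[[0,0,0],[0,0,0]]]' 0 25
python3 - <<'E'
from h import *
Rt=Rdown(127)*R.from_rotvec([0,-.435,0]); go(406.8,-421.3,25,Rt=Rt,off=180)
E
```

```text
time: 65.85
ee_pos: [504.8, -551.8, 98.8]
tcp_rot: [-0.483, 0.375, 0.754, 0.241]
ft_force: [0.8, 0.0, -0.4]
finger_gap: 0.797
grip_force: 0.0
time: 66.65
ee_pos: [442.0, -468.7, 195.2]
tcp_rot: [-0.148, 0.44, 0.883, 0.074]
ft_force: [-1.0, 0.4, -0.4]
finger_gap: 0.802
grip_force: 0.0
time: 67.65
ee_pos: [361.0, -361.2, 188.2]
tcp_rot: [0.192, 0.436, 0.874, -0.095]
ft_force: [0.0, -0.1, -0.7]
finger_gap: 0.8
grip_force: 0.0
time: 68.25
ee_pos: [360.9, -361.1, 187.8]
tcp_rot: [0.192, 0.436, 0.874, -0.095]
ft_force: [1.1, -0.9, -0.3]
finger_gap: 0.485
grip_force: 25.0
t 68.2 shift [-0.   0.4 -0.5] turn [ 0.001 -0.002 -0.   ] | ee [ 360.9 -361.1  187.8] j [-0.92  0.34  2.13 -0.    0.23 -1.57] F [ 1.1 -0.9 -0.3] gap 45.6
```

```bash
python3 -m jog '[[[-5.2,0,-11.3],[0,0,0]],[[-5.7,0,-12.2],[0,0,0]],[[-5.9,0,-12.7],[0,0,0]],[[-18,0,0.9],[0,0.1,0]],[[-18,0,0.9],[0,0.1,0]],[[-18,0,0.9],[0,0.1,0]],[[-18,0,0.9],[0,0.1,0]],[[-18,0,0.9],[0,0.1,0]],[[-18,0,0.9],[0,0.1,0]],[[-18,0,0.9],[0,0.1,0]],[[0,0,0],[0,0,0]]]'
python3 -m jog '[[[-18,0,0.9],[0,0.1,0]],[[-18,0,0.9],[0,0.1,0]],[[-18,0,0.9],[0,0.1,0]],[[-18,0,0.9],[0,0.1,0]],[[-18,0,0.9],[0,0.1,0]],[[-18,0,0.9],[0,0.1,0]],[[-18,0,0.9],[0,0.1,0]],[[-18,0,0.9],[0,0.1,0]],[[-12.8,0,0.4],[0,0.071,0]],[[0,0,0],[0,0,0]],[[0,0,0],[0,0,0]]]'
python3 -m jog '[[[-9,0,4.2],[0,0,0]],[[-9,0,4.2],[0,0,0]],[[-9,0,4.2],[0,0,0]],[[-4,0,1.8],[0,0,0]],[[0,0,0],[0,0,0]],[[0,0,0],[0,0,0]]]'
python3 -m jog '[[[-0.9,0,0.4],[0,0,0]],[[-0.9,0,0.4],[0,0,0]],[[0,0,0],[0,0,0]],[[0,0,0],[0,0,0]]]'
python3 -m jog '[[[-0.9,0,0.4],[0,0,0]],[[0,0,0],[0,0,0]],[[0,0,0],[0,0,0]]]'
```

```text
time: 69.35
ee_pos: [436.2, -461.6, 235.7]
tcp_rot: [-0.119, 0.442, 0.887, 0.06]
ft_force: [0.8, -0.1, -1.5]
finger_gap: 0.489
grip_force: 25.0
time: 70.45
ee_pos: [504.7, -551.6, 139.2]
tcp_rot: [-0.482, 0.376, 0.754, 0.241]
ft_force: [0.5, -0.4, -0.3]
finger_gap: 0.486
grip_force: 25.0
time: 71.05
ee_pos: [504.9, -552.0, 105.2]
tcp_rot: [-0.482, 0.375, 0.754, 0.241]
ft_force: [-0.3, 0.5, -0.9]
finger_gap: 0.492
grip_force: 25.0
time: 71.45
ee_pos: [504.9, -552.1, 103.4]
tcp_rot: [-0.482, 0.376, 0.754, 0.241]
ft_force: [-0.3, 0.7, -1.2]
finger_gap: 0.49
grip_force: 25.0
time: 71.75
ee_pos: [504.9, -552.0, 102.9]
tcp_rot: [-0.482, 0.375, 0.754, 0.241]
ft_force: [0.8, -0.9, 2.1]
finger_gap: 0.489
grip_force: 25.0
```

```bash
python3 -m jog '[[[0,0,0],[0,0,0]],[[0,0,0],[0,0,0]],[[0,0,0],[0,0,0]],[[0,0,0],[0,0,0]]]' 0.8
python3 -m jog '[[[18,0,0.9],[0,-0.1,0]],[[18,0,0.9],[0,-0.1,0]],[[18,0,0.9],[0,-0.1,0]],[[18,0,0.9],[0,-0.1,0]],[[18,0,0.9],[0,-0.1,0]],[[18,0,0.9],[0,-0.1,0]],[[18,0,0.9],[0,-0.1,0]],[[18,0,0.9],[0,-0.1,0]],[[18,0,0.9],[0,-0.1,0]],[[18,0,0.9],[0,-0.1,0]],[[18,0,0.9],[0,-0.1,0]],[[6.5,0,0.1],[0,-0.036,0]]]'
python3 -m jog '[[[0,0,0],[0,0,0]],[[0,0,-15],[0,0,0]],[[0,0,-30],[0,0,0]],[[0,0,-40],[0,0,0]],[[0,0,-40],[0,0,0]],[[0,0,-40],[0,0,0]],[[0,0,-30],[0,0,0]],[[0,0,0],[0,0,0]],[[0,0,0],[0,0,0]]]' 0.9
python3 - <<'E'
from h import *
import pickle
go(406.8,-421.3,22,127)
f=grab_frame("wrist"); pickle.dump(f,open("w13.pkl","wb")); save(f,"w13")
s=st(); c=s["ee_pos"][:2]; a=np.radians(127); xs=np.arange(-45,45,.5)
X,Y=np.meshgrid(xs,xs,indexing='ij')
ax=np.array([np.cos(a),np.sin(a)]); ay=np.array([np.sin(a),-np.cos(a)])
mp=np.array([[w2px(f,(*(c+x*ax+y*ay),60)) for y in xs] for x in xs]).astype(np.float32)
p=cv2.remap(f["img"],mp[...,0],mp[...,1],cv2.INTER_LINEAR); cv2.imwrite("pics/rect2.png",cv2.resize(p,(600,600)))
E
```

```text
time: 72.15
ee_pos: [504.9, -552.0, 102.1]
tcp_rot: [-0.482, 0.375, 0.754, 0.241]
ft_force: [0.5, 0.3, -0.1]
finger_gap: 0.786
grip_force: 0.0
time: 73.35
ee_pos: [405.0, -419.4, 208.0]
tcp_rot: [-0.001, 0.446, 0.895, 0.001]
ft_force: [-0.3, 1.1, -0.5]
finger_gap: 0.8
grip_force: 0.0
time: 74.25
ee_pos: [407.0, -422.6, 402.4]
tcp_rot: [-0.001, 0.446, 0.895, 0.001]
ft_force: [0.1, 0.7, -1.1]
finger_gap: 0.898
grip_force: 0.0
t 74.2 shift [  0.8   0.5 181.4] turn [ 0.001 -0.002  0.   ] | ee [ 407.  -422.6  402.4] j [-0.92  0.3   1.48  0.    1.37 -1.57] F [ 0.1  0.7 -1.1] gap 84.4
```

View pics/rect2.png

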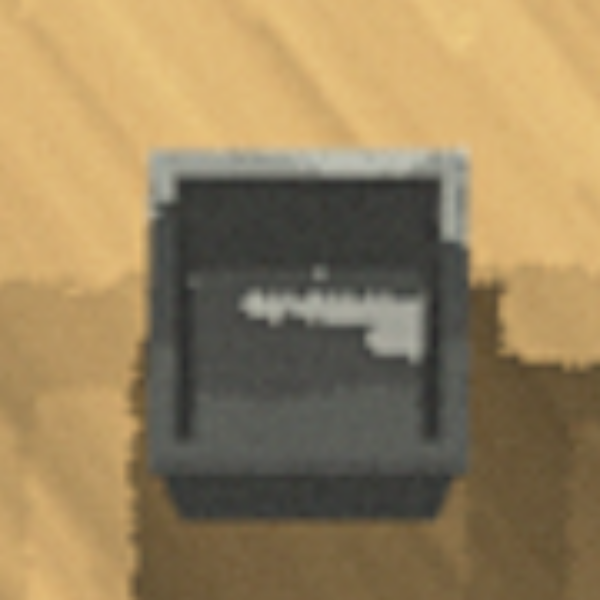

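```bash
python3 -m jog '[[[1.8,1.4,10],[0,0,0]],[[0,0,30],[0,0,0]],[[0,0,40],[0,0,0]],[[0,0,40],[0,0,0]],[[0,0,40],[0,0,0]],[[0,0,15],[0,0,0]],[[0,0,5],[0,0,0]],[[0,0,0],[0,0,0]]]'
python3 -m jog '[[[0,0,0],[0,0,0]],[[0,0,0],[0,0,0]],[[0,0,0],[0,0,0]],[[0,0,0],[0,0,0]],[[0,0,0],[0,0,0]],[[0,0,0],[0,0,0]],[[0,0,0],[0,0,0]],[[0,0,0],[0,0,0]]]' 0 20
python3 -m jog '[[[0,0,-20],[0,0,0]],[[0,0,-30],[0,0,0]],[[0,0,-30],[0,0,0]],[[0,0,-20],[0,0,0]],[[0,0,-10],[0,0,0]],[[0,0,-10],[0,0,0]],[[0,0,0],[0,0,0]],[[0,0,0],[0,0,0]]]'
python3 - <<'E'
from h import *
import pickle
f=grab_frame("wrist"); pickle.dump(f,open("w14.pkl","wb"))
s=st(); Rc=Rq(s["tcp_rot"]); xs=np.arange(-45,45,.5)
mp=np.array([w2px(f,s["ee_pos"]+Rc.apply([x,0,162])) for x in xs]); g=cv2.cvtColor(f["img"],cv2.COLOR_BGR2GRAY)
for y in(-8,0,8):
    mp=np.array([w2px(f,s["ee_pos"]+Rc.apply([x,y,162])) for x in xs]).astype(np.float32)[None]
    v=cv2.remap(g,mp[...,0],mp[...,1],cv2.INTER_LINEAR)[0]; print([(float(x),int(q)) for x,q in zip(xs,v) if 16<abs(x)<38][::2])
go(512.4,143.2,60,174.2)
E
```

```text
time: 75.1
ee_pos: [406.2, -418.9, 220.3]
tcp_rot: [-0.003, 0.446, 0.895, 0.002]
ft_force: [-0.2, -0.5, 0.3]
finger_gap: 0.902
grip_force: 0.0
time: 75.9
ee_pos: [406.6, -419.6, 222.7]
tcp_rot: [-0.001, 0.446, 0.895, 0.001]
ft_force: [-1.3, -0.7, 4.3]
finger_gap: 0.486
grip_force: 20.0
time: 76.7
ee_pos: [406.6, -419.6, 341.2]
tcp_rot: [-0.002, 0.446, 0.895, 0.001]
ft_force: [0.0, 0.2, -1.2]
finger_gap: 0.489
grip_force: 20.0
[(-37.5, 57), (-36.5, 50), (-35.5, 56), (-34.5, 57), (-33.5, 54), (-32.5, 52), (-31.5, 47), (-30.5, 39), (-29.5, 75), (-28.5, 131), (-27.5, 209), (-26.5, 223), (-25.5, 226), (-24.5, 161), (-23.5, 82), (-22.5, 90), (-21.5, 89), (-20.5, 76), (-19.5, 78), (-18.5, 81), (-17.5, 80), (-16.5, 81), (17.0, 90), (18.0, 90), (19.0, 88), (20.0, 92), (21.0, 88), (22.0, 77), (23.0, 89), (24.0, 72), (25.0, 69), (26.0, 68), (27.0, 67), (28.0, 73), (29.0, 65), (30.0, 69), (31.0, 71), (32.0, 72), (33.0, 71), (34.0, 74), (35.0, 68), (36.0, 67), (37.0, 67)]
[(-37.5, 58), (-36.5, 57), (-35.5, 55), (-34.5, 54), (-33.5, 53), (-32.5, 47), (-31.5, 48), (-30.5, 37), (-29.5, 78), (-28.5, 
[... 421 characters left out ...]
-37.5, 57), (-36.5, 54), (-35.5, 53), (-34.5, 54), (-33.5, 51), (-32.5, 50), (-31.5, 48), (-30.5, 40), (-29.5, 85), (-28.5, 208), (-27.5, 201), (-26.5, 198), (-25.5, 201), (-24.5, 170), (-23.5, 156), (-22.5, 112), (-21.5, 90), (-20.5, 76), (-19.5, 77), (-18.5, 81), (-17.5, 82), (-16.5, 80), (17.0, 90), (18.0, 86), (19.0, 87), (20.0, 86), (21.0, 90), (22.0, 77), (23.0, 84), (24.0, 71), (25.0, 69), (26.0, 70), (27.0, 72), (28.0, 68), (29.0, 64), (30.0, 67), (31.0, 65), (32.0, 70), (33.0, 68), (34.0, 70), (35.0, 68), (36.0, 69), (37.0, 70)]
t 76.8 shift [385.2 423.2  84.3] turn [ 0.003 -0.004 -0.824] | ee [ 406.5 -419.6  341. ] j [-0.92  0.33  1.59  0.    1.23 -1.57] F [ 0.1  0.5 -0.9] gap 46.0
```

```bash
python3 -m jog '[[[32,35.2,0],[0,0,0]],[[32,35.2,0],[0,0,0]],[[32,35.2,0],[0,0,0]],[[32,35.2,0],[0,0,0]],[[32,35.2,0],[0,0,0]],[[32,35.2,0],[0,0,0]],[[32,35.2,0],[0,0,0]],[[32,35.2,0],[0,0,0]],[[32,35.2,0],[0,0,0]],[[32,35.2,0],[0,0,0]],[[32,35.2,0],[0,0,0]],[[32,35.2,0],[0,0,0]]]'
python3 -m jog '[[[0,0,0],[0,0,-0.11]],[[0,0,0],[0,0,-0.12]],[[0,0,0],[0,0,-0.12]],[[0,0,0],[0,0,-0.12]],[[0,0,0],[0,0,-0.12]],[[0,0,0],[0,0,-0.12]],[[0,0,0],[0,0,-0.115]],[[0,0,0],[0,0,0]],[[0,0,0],[0,0,0]],[[0,0,0],[0,0,0]]]'
python3 - <<'E'
from h import *
go(512.6,143.2,70,174.2)
E
```

```text
time: 77.95
ee_pos: [512.5, 143.1, 342.6]
tcp_rot: [-0.002, 0.446, 0.895, 0.0]
ft_force: [0.9, -0.5, -0.4]
finger_gap: 0.487
grip_force: 20.0
time: 78.95
ee_pos: [512.7, 141.1, 343.2]
tcp_rot: [-0.001, 0.051, 0.999, 0.001]
ft_force: [-0.4, 0.7, -0.1]
finger_gap: 0.489
grip_force: 20.0
t 79.0 shift [ 0.2  1.9 74.2] turn [ 0.002 -0.002 -0.   ] | ee [512.7 141.1 343.2] j [ 0.14  0.25  1.7   0.    1.19 -1.33] F [-0.4  0.7 -0.1] gap 46.0
```

```bash
python3 -m jog '[[[0,2,0],[0,0,0]],[[0,0,20],[0,0,0]],[[0,0,30],[0,0,0]],[[0,0,20],[0,0,0]],[[0,0,4],[0,0,0]],[[0,0,0],[0,0,0]],[[0,0,0],[0,0,0]]]'
python3 -c "
from h import *
go(512.6,143.2,53,174.2)"
```

```text
time: 79.65
ee_pos: [513.6, 143.4, 270.6]
tcp_rot: [0.0, 0.05, 0.999, 0.002]
ft_force: [-0.2, -0.2, -0.7]
finger_gap: 0.491
grip_force: 20.0
t 79.7 shift [ 0.9 -0.4 18.6] turn [0.003 0.001 0.001] | ee [513.6 143.4 270.6] j [ 0.14  0.32  1.8   0.    1.02 -1.33] F [-0.2 -0.2 -0.7] gap 46.2
```

```bash
python3 -m jog '[[[0.6,-0.3,3],[0,0,0]],[[0,0,3],[0,0,0]],[[0,0,0],[0,0,0]],[[0,0,0],[0,0,0]]]'
python3 -m jog '[[[0,0,3],[0,0,0]],[[0,0,3],[0,0,0]],[[0,0,0],[0,0,0]],[[0,0,0],[0,0,0]]]'
python3 -m jog '[[[0,0,3],[0,0,0]],[[0,0,2.5],[0,0,0]],[[0,0,0],[0,0,0]],[[0,0,0],[0,0,0]]]'
```

```text
time: 80.05
ee_pos: [512.3, 143.1, 263.7]
tcp_rot: [-0.0, 0.05, 0.999, 0.001]
ft_force: [0.2, 0.3, -0.9]
finger_gap: 0.486
grip_force: 20.0
time: 80.45
ee_pos: [512.3, 143.0, 257.4]
tcp_rot: [-0.001, 0.05, 0.999, 0.001]
ft_force: [0.2, -0.3, -1.2]
finger_gap: 0.484
grip_force: 20.0
time: 80.85
ee_pos: [512.4, 143.1, 252.6]
tcp_rot: [-0.0, 0.05, 0.999, 0.001]
ft_force: [-1.3, 0.6, 4.7]
finger_gap: 0.484
grip_force: 20.0
```

```bash
python3 -m jog '[[[0,0,0],[0,0,0]],[[0,0,0],[0,0,0]],[[0,0,0],[0,0,0]],[[0,0,0],[0,0,0]],[[0,0,-15],[0,0,0]],[[0,0,-30],[0,0,0]],[[0,0,-40],[0,0,0]],[[0,0,-40],[0,0,0]],[[0,0,-30],[0,0,0]],[[0,0,0],[0,0,0]],[[0,0,0],[0,0,0]]]' 0.65
python3 - <<'E'
from h import *
import pickle
f=grab_frame("wrist"); pickle.dump(f,open("w15.pkl","wb")); save(f,"w15"); ft=grab_frame("top"); pickle.dump(ft,open("top2.pkl","wb"))
g=cv2.cvtColor(f["img"],cv2.COLOR_BGR2GRAY); a=np.radians(-5.76); xs=np.arange(-40,40,.5)
S=lambda x,y,z:(512.4+np.cos(a)*x-np.sin(a)*y,143.2+np.sin(a)*x+np.cos(a)*y,z)
for n,z in(("rim",90),("wall",42)):
    for k in(0,1):
        mp=np.array([w2px(f,S(*((t,5) if k==0 else (5,t)),z)) for t in xs]).astype(np.float32)[None]
        v=cv2.remap(g,mp[...,0],mp[...,1],cv2.INTER_LINEAR)[0]; print(n,"xy"[k],[(float(t),int(q)) for t,q in zip(xs,v) if 18<abs(t)<36][::2])
d=cv2.absdiff(pickle.load(open("top0.pkl","rb"))["img"],ft["img"]).max(2); print("stapler",d[255:310,330:375].mean(),"rolls",d[155:185,312:350].mean())
go(523,-61,72,84.2)
E
```

```text
time: 81.95
ee_pos: [512.3, 142.7, 407.2]
tcp_rot: [-0.0, 0.05, 0.999, 0.001]
ft_force: [0.8, 0.2, -0.6]
finger_gap: 0.651
grip_force: 0.0
rim x [(-35.5, 177), (-34.5, 188), (-33.5, 126), (-32.5, 59), (-31.5, 66), (-30.5, 76), (-29.5, 75), (-28.5, 77), (-27.5, 76), (-26.5, 77), (-25.5, 75), (-24.5, 64), (-23.5, 78), (-22.5, 128), (-21.5, 169), (-20.5, 182), (-19.5, 188), (-18.5, 150), (19.0, 70), (20.0, 68), (21.0, 87), (22.0, 113), (23.0, 127), (24.0, 126), (25.0, 104), (26.0, 59), (27.0, 21), (28.0, 20), (29.0, 23), (30.0, 21), (31.0, 22), (32.0, 25), (33.0, 35), (34.0, 51), (35.0, 56)]
rim y [(-35.5, 69), (-34.5, 69), (-33.5, 69), (-32.5, 74), (-31.5, 77), (-30.5, 68), (-29.5, 48), (-28.5, 35), (-27.5, 29), (-26.5, 42), (-25.5, 104), (-24.5, 114), (-23.5, 90), (-22.5, 88), (-21.5, 93), (-20.5, 87), (-19.5, 68), (-18.5, 52), (19.0, 59), (20.0, 75), (21.0, 88), (22.0, 92), (23.0, 90), (24.0, 101), (25.0, 116), (26.0, 69), (27.0, 33), (28.0, 35), (29.0, 35), (30.0, 36), (31.0, 40), (32.0, 38), (33.0, 36), (34.0, 41), (35.0, 37)]
wall x [(-35.5, 67), (-34.5, 66), (-33.5, 64), (-32.5, 
[... 346 characters left out ...]
 (32.0, 73), (33.0, 72), (34.0, 71), (35.0, 69)]
wall y [(-35.5, 61), (-34.5, 44), (-33.5, 26), (-32.5, 20), (-31.5, 23), (-30.5, 32), (-29.5, 68), (-28.5, 83), (-27.5, 88), (-26.5, 90), (-25.5, 91), (-24.5, 90), (-23.5, 87), (-22.5, 71), (-21.5, 59), (-20.5, 63), (-19.5, 77), (-18.5, 89), (19.0, 87), (20.0, 75), (21.0, 65), (22.0, 62), (23.0, 70), (24.0, 85), (25.0, 92), (26.0, 91), (27.0, 89), (28.0, 88), (29.0, 81), (30.0, 54), (31.0, 33), (32.0, 24), (33.0, 22), (34.0, 24), (35.0, 23)]
stapler 2.29979797979798 rolls 2.369298245614035
t 82.0 shift [ -31.9 -201.7  133.9] turn [-0.002 -0.005  1.572] | ee [511.9 142.6 405.4] j [ 0.14  0.21  1.59  0.    1.34 -1.33] F [-0.   0.1 -1.3] gap 61.1
```

```bash
python3 -m jog '[[[-6.2,-40.4,0],[0,0,0]],[[-6.2,-40.4,0],[0,0,0]],[[-6.2,-40.4,0],[0,0,0]],[[-6.2,-40.4,0],[0,0,0]],[[-6.2,-40.4,0],[0,0,0]]]' 0.16 8
python3 -m jog '[[[0,0,0],[0,0,0.14]],[[0,0,0],[0,0,0.14]],[[0,0,0],[0,0,0.14]],[[0,0,0],[0,0,0.14]],[[0,0,0],[0,0,0.14]],[[0,0,0],[0,0,0.14]],[[0,0,0],[0,0,0.14]],[[0,0,0],[0,0,0.14]],[[0,0,0],[0,0,0.14]],[[0,0,0],[0,0,0.14]],[[0,0,0],[0,0,0.14]],[[0,0,0],[0,0,0.032]]]'
python3 -m jog '[[[0,0,30],[0,0,0]],[[0,0,40],[0,0,0]],[[0,0,35],[0,0,0]],[[0,0,20],[0,0,0]],[[0,0,8],[0,0,0]],[[0,0,0],[0,0,0]],[[0,0,0],[0,0,0]]]'
python3 - <<'E'
from h import *
go(522.2,-60.9,55.5,84.2)
E
```

```text
time: 82.55
ee_pos: [522.7, -62.9, 404.5]
tcp_rot: [-0.002, 0.05, 0.999, 0.002]
ft_force: [0.5, -0.2, 0.8]
finger_gap: 0.261
grip_force: 0.0
time: 83.75
ee_pos: [522.9, -61.3, 404.4]
tcp_rot: [-0.003, 0.743, 0.669, -0.001]
ft_force: [-0.5, -0.5, -1.0]
finger_gap: 0.158
grip_force: 0.0
time: 84.45
ee_pos: [523.4, -61.1, 273.8]
tcp_rot: [-0.001, 0.742, 0.67, 0.001]
ft_force: [-0.0, 0.3, 0.4]
finger_gap: 0.16
grip_force: 0.0
t 84.5 shift [ 0.1 -1.2 19.3] turn [-0.001 -0.003  0.   ] | ee [523.4 -61.1 273.8] j [-0.25  0.31  1.8   0.    1.02 -0.15] F [-0.   0.3  0.4] gap 15.0
```

```bash
python3 -m jog '[[[0,-0.7,4],[0,0,0]],[[0,0,5],[0,0,0]],[[0,0,4],[0,0,0]],[[0,0,3],[0,0,0]],[[0,0,3],[0,0,0]],[[0,0,0],[0,0,0]],[[0,0,0],[0,0,0]]]'
python3 -m jog '[[[0,0,0],[0,0,0]],[[0,0,0],[0,0,0]],[[0,0,0],[0,0,0]],[[0,0,0],[0,0,0]]]' 0 8
```

```text
time: 85.15
ee_pos: [522.4, -60.9, 254.5]
tcp_rot: [-0.001, 0.742, 0.671, 0.001]
ft_force: [-0.4, 0.5, -0.2]
finger_gap: 0.161
grip_force: 0.0
time: 85.55
ee_pos: [522.7, -61.0, 254.7]
tcp_rot: [-0.001, 0.742, 0.67, 0.001]
ft_force: [2.3, -0.7, -1.1]
finger_gap: 0.103
grip_force: 8.0
```

```bash
python3 -m jog '[[[0,3,0],[0,0,0]],[[0,3,0],[0,0,0]],[[0,3,0],[0,0,0]],[[0,3,0],[0,0,0]],[[0,1.5,0],[0,0,0]],[[0,0,0],[0,0,0]],[[0,0,0],[0,0,0]],[[0,0,0],[0,0,0]]]'
python3 -m jog '[[[0,0,0],[0,0,0]],[[0,0,0],[0,0,0]],[[0,0,0],[0,0,0]],[[0,0,-10],[0,0,0]],[[0,0,-30],[0,0,0]],[[0,0,-40],[0,0,0]],[[0,0,-40],[0,0,0]],[[0,0,-30],[0,0,0]],[[0,0,0],[0,0,0]],[[0,0,0],[0,0,0]]]' 0.16
python3 - <<'E'
from h import *
f=grab_frame("wrist"); save(f,"w16"); g=cv2.cvtColor(f["img"],cv2.COLOR_BGR2GRAY); a=np.radians(-5.9); xs=np.arange(-34,34,1.)
mp=np.array([w2px(f,(530.9+np.cos(a)*x,-62.2+np.sin(a)*x,60)) for x in xs]).astype(np.float32)[None]
print([(int(x),int(v)) for x,v in zip(xs,cv2.remap(g,mp[...,0],mp[...,1],cv2.INTER_LINEAR)[0])]); print(st()["ft_force"])
# top view check of bays
E
```

```text
time: 86.35
ee_pos: [535.3, -62.3, 254.6]
tcp_rot: [-0.002, 0.742, 0.671, -0.0]
ft_force: [-3.5, 0.2, 4.5]
finger_gap: 0.108
grip_force: 8.0
time: 87.35
ee_pos: [535.8, -62.6, 405.3]
tcp_rot: [-0.001, 0.742, 0.671, 0.001]
ft_force: [0.2, 0.7, -0.8]
finger_gap: 0.158
grip_force: 0.0
[(-34, 231), (-33, 189), (-32, 168), (-31, 170), (-30, 161), (-29, 120), (-28, 76), (-27, 62), (-26, 66), (-25, 67), (-24, 67), (-23, 68), (-22, 66), (-21, 64), (-20, 66), (-19, 66), (-18, 68), (-17, 62), (-16, 65), (-15, 65), (-14, 65), (-13, 65), (-12, 63), (-11, 63), (-10, 66), (-9, 68), (-8, 63), (-7, 67), (-6, 67), (-5, 67), (-4, 64), (-3, 65), (-2, 60), (-1, 77), (0, 163), (1, 243), (2, 221), (3, 245), (4, 233), (5, 218), (6, 233), (7, 238), (8, 222), (9, 230), (10, 183), (11, 75), (12, 61), (13, 60), (14, 64), (15, 63), (16, 62), (17, 63), (18, 63), (19, 64), (20, 61), (21, 70), (22, 75), (23, 77), (24, 75), (25, 69), (26, 78), (27, 125), (28, 186), (29, 199), (30, 193), (31, 171), (32, 222), (33, 251)]
[-0.08649658  0.40917393 -0.28965144]
```

```bash
python3 -c "
from rig import order
print(order.close_job())"
```

```text
the job is handed in; nothing more can be done
None
```

I switched the sorter off, turned the oblong and small cups mouth up and set each in its own bay, switched the sorter back on and handed the job in (no verdict came back); the large cup was absent in this run, and the stapler and coin rolls showed no movement in the pictures.

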